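Refit the wheels on a bench polisher's spindle

ROBOT

A 6-joint arm with a two-finger parallel gripper is mounted at the origin on the work surface. World frame = base frame: x ahead of the robot, y to its left, z up, the work surface at z = 0. Lengths are in m, angles in rad, forces in N, time in s.
With the tool pointing down it reaches from about 0.35 to 0.875 m from the base axis. Payload 4.2 kg.
Tool frame: the origin (TCP) lies on the centre line of the jaws, within the pads' length; the fingertips stand 17 mm ahead of it and the grasp point (between the pads) lies 2 mm behind it; z points along the fingers, y is the line along which they close (so a half turn about z gives the same grasp; the last joint's range is limited). The gripper opens to 85 mm and grips with 20 to 120 N. Pads are 22 mm wide; open, the fingers measure 114 mm over their backs; the gripper's body (76 mm by 85 mm) begins 54 mm behind the grasp point. The pads swing forward as they close: fully open they stand 13 mm farther back than shut.
Start: joints at [1.607, 0.385, 0.008, 0, -1.194, -0.259], TCP at [0.138, 0.61, 0.248] pointing down, gripper open.
Joint ranges: [-3.14, 3.14], [-1.21, 2.06], [-1.07, 1.41], [-3.16, 2.05], [-2.99, -0.16], [-3.1, 3.1]. Speed limits (rad/s): [2.79, 2.79, 3.14, 3.14, 3.14, 3.14].

INTERFACE

Orientations are given as [roll, pitch, yaw] about the fixed x, y, z axes, in that order (R = Rz(yaw) Ry(pitch) Rx(roll)).
In Python, from bench import sense, capture, sign_off gives the robot as it stands.
- The arm moves only by the tool move_arm, never from a script. Its argument "targets" is one flat list of numbers, 7 for each row, row after row: the turn, a rotation vector about the tool's x, y, z scaled (see below), then the shift along the tool's x, y, z scaled (see below), then the gripper command: -1 is shut, 1 is fully open, values between are in proportion. A call has 1 to 5 rows; each row shifts and turns the commanded pose from where the row before left it, along the tool's axes as they then stand; what a row does not reach is not made up. The controller multiplies each number of a shift by 0.3 m and each number of a turn by 180 degrees. A row lasts 1/12 s, in which the tool goes at most 41.7 mm and 7.16 degrees, less where a joint would pass 70% of its speed; a pose out of reach is approached as far as the arm can. A call with a number of a shift or a turn outside -1 to 1 is refused whole. A call with a gripper value outside its range is refused whole. The fingers move at their own pace and stop on an object; "squeeze" is the grip in N (left out, the last holds). Time passes only in rows, so rows that do not move let the fingers close. It gives the time, the measured TCP pose, the force, the opening and the grip force at its end, in the units of the state.
- sense(): the state, without advancing time (a new reading comes with each control period).
- capture(name): name is "scene" or "top" or "wrist"; returns a dict with "color" (420x560x3 uint8, red, green, blue), "range_z" (420x560 float32, m along the optical axis (not along the pixel's ray), 0 where there is no reading), "camera_matrix" (3x3 intrinsics, pixels), "view" (4x4, takes a point from world to camera coordinates). Camera axes: x right, y down, z forward; pixel columns grow to the right and rows downward; lengths in m; the calibration is good to about 2 mm. The wrist camera is an equidistant fisheye: a pixel r from the principal point sees the ray r / f radians off the axis. A picture is of the moment at which its call begins.
- sign_off(): hands the job in; it is judged then, once.
The state is a dict: "time_s": time; "qpos": joint angles; "joint_vel": joint speeds; "joint_efforts": joint torques, N m; "tcp_pos": TCP position; "eef_rot": TCP orientation; "force": force on the tool from outside, world axes, zero at the start; "moment": the same for the moment, N m; "finger_gap": finger opening in m; "grasp_force": force on a finger pad.
Only numpy, scipy, OpenCV 4.12 (cv2) and the standard library are available. Lean on these libraries where they do the work, as an engineer would, in place of code of your own. Each camera call takes 0.05 s, during which the arm holds its last target. There are 200 camera calls.

TASK

Put the wheels back on the bench polisher: from the wooden cradle, slide the brick-red grinding wheel onto the spindle first, up against the brass collar, then the blue wheel, then the black end cap with its open end over the spindle's tip, each pushed fully home so that nothing is left loose with a gap. Let go of everything and do not move the other things on the bench.

Things in the scene. Friction and masses are not known exactly. Their poses are not given: they have to be found in the camera images.
- polisher: bench polisher fixed to the bench, green motor (100 mm diameter, 160 mm long, axis level and 120 mm above the bench, top at about 175 mm). Origin on the bench under the spindle-side end face of the motor; the motor runs along the body's +y (from y = 0 to 160 mm), the spindle sticks out along its -y at 120 mm height. z is up.
- seat (a point): centre of the outer face of the brass collar (32 mm diameter) on the spindle, 62 mm out from the motor; wheels are pushed against this face. The bare steel rod, 14 mm in diameter, runs from here 78 mm along this frame's -y (axes as the polisher's) to its free tip; the last 8 mm taper to 6 mm. The rod is rigid and does not turn.
- spindle_tip (a point): centre of the free end of the spindle rod, 78 mm from the seat
- cradle: low wooden cradle fixed to the bench, 64 x 210 mm, its V-shaped trough along its y; origin on the bench under its centre. Trough bottom line 14 mm above the bench, trough sides slope 30 degrees and end 18-21 mm either side of the middle, 25 mm above the bench at most. The two wheels and the cap stand on edge in it, axes along the trough, about 65 mm apart, in any order.
- grind_wheel: brick-red grinding wheel, 60 mm diameter, 26 mm thick, through hole 17 mm; origin at its centre, its axis (hole) is its own y. Stands on its rim in the cradle, centre 49 mm above the bench. About 0.16 kg.
- blue_wheel: blue wheel, 56 mm diameter, 26 mm thick, through hole 17 mm; origin at its centre, its axis (hole) is its own y. Stands on its rim in the cradle, centre 46 mm above the bench. About 0.12 kg.
- end_cap: black round end cap, 48 mm diameter, 34 mm long, a blind hole 17 mm wide and 29 mm deep; origin at the middle of its length on its axis (its own y). The hole opens at its +y end, the -y end is closed and has a yellow dot. Rests on its side in the cradle with the open end to the cradle's +y, centre 42 mm above the bench. About 0.08 kg. Pushed home, its open face lies against the blue wheel.
- cleaner: white bottle with red cap, 64 mm across, 170 mm tall, standing; a bystander, origin at its underside, leave it alone
- screwdriver: screwdriver with a yellow handle, lying flat; a bystander, origin at its underside, leave it alone
- padlock: brass padlock standing on its base, 44 x 20 mm, 68 mm tall with its shackle; a bystander, origin at its underside, leave it alone
- carton: cardboard carton 90 x 130 x 50 mm (local x, y, z), lying flat; a bystander, origin at its underside, leave it alone
Mind the look-alikes: they are no part of the job. Several things have the shape of the blue_wheel; the one meant has the colours described above.

How it is judged:
By the outcome, as a careful person would: the job done as asked, in the order asked, and still so for the second after the job is handed in, with the robot touching nothing.
It also fails if it takes over 72 s, if anything falls off the work surface, if the arm or the gripper's body presses on something with over 40 N, if the wrist force passes 120 N, or if a joint passes its speed limit or range.

## Working session

There is one attempt and no reset: what is moved stays moved. The work goes in short steps, Python scripts to look and compute and a tool call to move; the robot and the scene stay as the last step left them, time stands still between calls to the robot, and variables do not carry over. Pictures are saved under pics/ and viewed, at most 10 in all, crops included, and the job is handed in when it is done.

Besides the shell and the picture viewer there is one more tool, called after "Request:" by a JSON object that holds its "op" and its "data", one argument or row to a line. move_arm: Moves the arm, as the interface text tells. Shifts and turns lie within -1 to 1; 1 stands for 0.3 m of shift or 180 degrees of turn. Its arguments: {"type":"object","properties":{"targets":{"type":"array","items":{"type":"number","minimum":-1,"maximum":1}},"squeeze":{"type":"number"}},"required":["targets"]}

```bash
mkdir -p pics; cat > h.py <<'E'
import numpy as np, cv2
from bench import sense, capture, sign_off
def save(c,n): cv2.imwrite(f'pics/{n}.png',c['color'][:,:,::-1])
def cloud(c):
    K=c['camera_matrix'];z=c['range_z'];v,u=np.mgrid[:z.shape[0],:z.shape[1]]
    p=np.stack([(u-K[0,2])/K[0,0]*z,(v-K[1,2])/K[1,1]*z,z],-1)
    T=np.linalg.inv(c['view']); w=p@T[:3,:3].T+T[:3,3]; w[z==0]=np.nan
    return w
E
python3 - <<'E'
from h import *
for n in('top','scene'):
    c=capture(n);save(c,n+'0');np.savez(n+'0.npz',**c);print(c['view'].round(3),c['camera_matrix'].round(1))
print(sense())
E
```

```text
[[ 6.000e-03 -1.000e+00 -1.000e-03 -2.800e-02]
 [-9.780e-01 -6.000e-03 -2.070e-01  6.050e-01]
 [ 2.070e-01  2.000e-03 -9.780e-01  1.087e+00]
 [ 0.000e+00  0.000e+00  0.000e+00  1.000e+00]] [[506.8   0.  275.1]
 [  0.  506.8 209.8]
 [  0.    0.    1. ]]
[[ 0.684  0.73   0.015 -0.375]
 [ 0.484 -0.438 -0.758 -0.197]
 [-0.546  0.525 -0.653  1.388]
 [ 0.     0.     0.     1.   ]] [[521.9   0.  283. ]
 [  0.  521.9 201.6]
 [  0.    0.    1. ]]
{'time_s': 0.1, 'qpos': array([ 1.60658368e+00,  3.85481032e-01,  6.73038218e-03, -4.61078664e-04,
       -1.19403239e+00, -2.58587075e-01]), 'joint_vel': array([ 0.00015749, -0.00130736,  0.00400371,  0.00155141,  0.0007281 ,
       -0.00042374]), 'joint_efforts': array([-1.74292331e-04, -3.93317091e+01,  1.88930351e+01,  4.19794545e+00,
       -2.61113244e-03,  3.00261064e-06]), 'tcp_pos': array([0.13797624, 0.6090529 , 0.24731369]), 'eef_rot': array([ 3.13956241e+00, -9.38837498e-05, -2.22969687e-01]), 'force': array([ 0.55352855, -0.07156686, -1.05148182]), 'moment': array([-0.00266903, -0.03113916, -0.03848167]), 'grasp_force': 0.0, 'finger_gap': 0.08535732157282744}
```

View pics/top0.png

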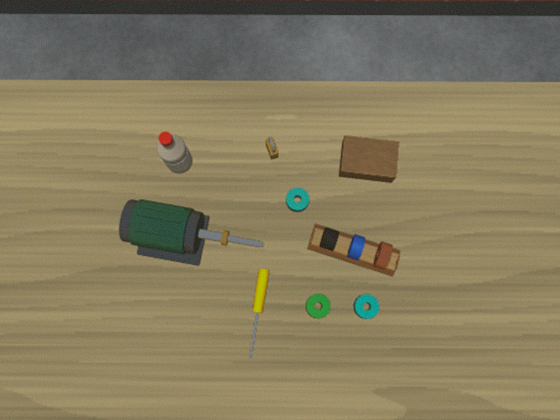

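View pics/scene0.png

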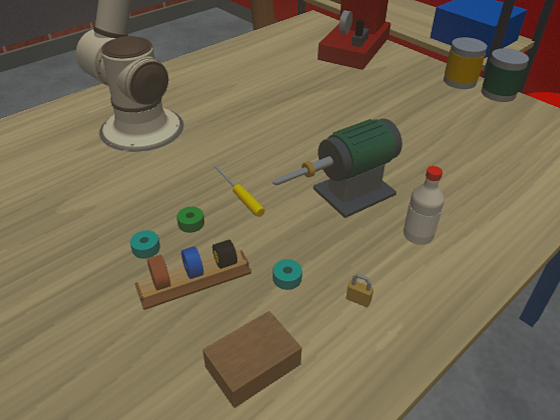

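The top view shows the motor at (165,225), the spindle tip at (263,244), the cap at (329,239), the blue wheel at (357,247) and the red wheel at (384,255). The scene view confirms this: red, blue and black stand in the cradle, with the spindle above the screwdriver.

```bash
python3 - <<'E'
from h import *
for n in('top','scene'):
    c=dict(np.load(n+'0.npz'));w=cloud(c);hsv=cv2.cvtColor(c['color'],cv2.COLOR_RGB2HSV).astype(int)
    z=w[...,2];H,S,V=hsv[...,0],hsv[...,1],hsv[...,2]
    def fit(m,name):
        p=w[m];p=p[~np.isnan(p[:,0])]
        if len(p)<5: print(name,len(p));return p
        q=p-p.mean(0);d=np.linalg.svd(q,full_matrices=False)[2][0]
        print(n,name,len(p),'mean',p.mean(0).round(4),'med',np.median(p,0).round(4),'dir',d.round(3),'ang',np.degrees(np.arctan2(d[1],d[0])).round(2),'zmax',p[:,2].max().round(4),'lo',p.min(0).round(3),'hi',p.max(0).round(3))
        return p
    box=np.zeros(z.shape,bool)
    if n=='top': box[220:280,305:405]=1
    else: box[235:300,140:250]=1
    red=box&(z>.045)&((H<8)|(H>174))&(S>120)
    blue=box&(z>.045)&(H>105)&(H<130)&(S>120)
    blk=box&(z>.045)&(V<45)
    for m,k in((red,'red'),(blue,'blue'),(blk,'black')):fit(m,k)
    # spindle: by world region 
    sb=np.zeros(z.shape,bool)
    if n=='top': sb[225:255,205:268]=1
    else: sb[150:190,268:335]=1
    sp=sb&(z>.10)&(z<.150)
    p=fit(sp,'spindleall')
    st=sp&(S<60); p=fit(st,'rod');
    fit(sp&(S>110)&(H>10)&(H<35),'collar')
    np.save(n+'rod.npy',p)
    # cradle
    fit(box&(z>.012)&(z<.035)&(S>60),'cradle')
E
```

```text
red 1
top blue 265 mean [ 0.521  -0.205   0.0691] med [ 0.5202 -0.2047  0.071 ] dir [-0.924  0.306 -0.231] ang 161.65 zmax 0.0806 lo [ 0.498 -0.224  0.045] hi [ 0.549 -0.188  0.081]
top black 104 mean [ 0.5387 -0.1446  0.059 ] med [ 0.5337 -0.1437  0.0605] dir [-0.909  0.319 -0.267] ang 160.65 zmax 0.0685 lo [ 0.519 -0.164  0.046] hi [ 0.565 -0.126  0.069]
top spindleall 490 mean [0.53   0.0695 0.1274] med [0.529  0.0767 0.1272] dir [-0.169 -0.985 -0.036] ang -99.72 zmax 0.1409 lo [ 0.514 -0.001  0.111] hi [0.55  0.125 0.141]
top rod 369 mean [0.5292 0.0675 0.1268] med [0.5286 0.0665 0.1269] dir [-0.173 -0.985 -0.027] ang -99.94 zmax 0.1365 lo [0.514 0.001 0.118] hi [0.55  0.125 0.137]
top collar 83 mean [0.5313 0.0824 0.1321] med [0.531  0.0826 0.1333] dir [-0.979  0.178 -0.099] ang 169.7 zmax 0.1409 lo [0.518 0.074 0.12 ] hi [0.548 0.09  0.141]
top cradle 847 mean [ 0.5246 -0.2078  0.0201] med [ 0.5248 -0.1963  0.0202] dir [-0.303 -0.953  0.002] ang -107.63 zmax 0.035 lo [ 0.468 -0.314  0.012] hi [ 0.58  -0.104  0.035]
red 0
scene blue 355 mean [ 0.5346 -0.2125  0.067 ] med [ 0.537
[... 280 characters left out ...]
68 -0.132  0.066]
scene spindleall 747 mean [0.5338 0.0879 0.1245] med [0.5346 0.0865 0.1252] dir [0.103 0.995 0.008] ang 84.07 zmax 0.1478 lo [ 0.499 -0.003  0.101] hi [0.558 0.146 0.148]
scene rod 576 mean [0.534  0.0899 0.1245] med [0.5337 0.1059 0.1249] dir [0.116 0.993 0.014] ang 83.32 zmax 0.1478 lo [ 0.5   -0.003  0.101] hi [0.558 0.146 0.148]
scene collar 122 mean [0.5373 0.0787 0.1265] med [0.5383 0.078  0.1276] dir [ 0.656 -0.132 -0.743] ang -11.42 zmax 0.1382 lo [0.519 0.072 0.107] hi [0.549 0.091 0.138]
scene cradle 1468 mean [ 0.4973 -0.2202  0.0212] med [ 0.5125 -0.2275  0.0213] dir [ 0.723  0.691 -0.007] ang 43.69 zmax 0.0349 lo [ 0.377 -0.314  0.012] hi [ 0.573 -0.105  0.035]
```

```bash
cat > fit.py <<'E'
from h import *
from scipy.optimize import least_squares
def cyl(p,a0,d0,r):
    # horizontal-ish axis: x = a+b*y ; z = c+e*y
    f=lambda q:(lambda P,D:np.linalg.norm(np.cross(p-P,D/np.linalg.norm(D)),axis=1)-r)(np.array([q[0],0.,q[2]]),np.array([q[1],1,q[3]]))
    s=least_squares(f,[a0,d0,.12,0],loss='soft_l1',f_scale=.001)
    return s.x,np.abs(f(s.x)).mean()
def rod(w,mask):
    p=w[mask];p=p[~np.isnan(p[:,0])];p=p[(p[:,1]>.012)&(p[:,1]<.070)&(p[:,2]>.1)&(p[:,2]<.14)]
    return cyl(p,.52,.17,.007),len(p)
if __name__=='__main__':
    for n in('top','scene'):
        c=dict(np.load(n+'0.npz'));w=cloud(c)
        m=np.zeros(w.shape[:2],bool)
        if n=='top': m[225:255,205:268]=1
        else: m[150:190,268:335]=1
        print(n,rod(w,m))
        if n=='top': w0,c0=w,c
    w,c=w0,c0;box=np.zeros(w.shape[:2],bool);box[220:280,300:405]=1
    p=w[box&(w[...,2]>.010)&(w[...,2]<.03)]
    (cx,cy),s,a=cv2.minAreaRect((p[:,:2]*1000).astype(np.float32));print('cradle',cx,cy,s,a)
    a=np.radians(-17.6);ax=np.array([-np.sin(a),np.cos(a)]);cr=np.array([ax[1],-ax[0]])
    m=box&(w[...,2]>.05);p=w[m];col=c['color'][m]
    t=(p[:,:2]-np.array([cx,cy])/1000)@ax*1000;u=(p[:,:2]-np.array([cx,cy])/1000)@cr*1000
    for lo in range(-110,110,6):
        k=(t>=lo)&(t<lo+6)
        if k.sum()>3: print(lo,k.sum(),p[k,2].max().round(4),u[k].min().round(1),u[k].max().round(1),col[k].mean(0).astype(int))
E
python3 fit.py
```

```text
top ((array([0.51826514, 0.18104042, 0.11993428, 0.01353136]), np.float64(0.0012939149814325634)), 178)
scene ((array([0.51676846, 0.16998431, 0.11986174, 0.00199133]), np.float64(0.0010839750133911305)), 180)
cradle 523.9580078125 -208.44174194335938 (209.89610290527344, 63.29207992553711) 72.44706726074219
-80 8 0.0792 -23.3 13.2 [135  99  60]
-74 70 0.0847 -28.3 27.6 [128  78  48]
-68 71 0.0826 -29.1 28.5 [127  74  45]
-62 71 0.083 -29.1 29.3 [127  75  46]
-56 72 0.0829 -28.9 29.2 [128  75  46]
-50 51 0.0829 -26.2 25.6 [98 58 36]
-14 44 0.0786 -25.6 25.3 [ 71  86 133]
-8 63 0.0783 -26.6 26.3 [ 43  80 149]
-2 69 0.078 -27.1 26.7 [ 44  79 145]
4 64 0.0806 -26.5 26.7 [ 44  80 148]
10 57 0.0805 -26.4 25.6 [ 41  71 130]
46 44 0.0699 -21.5 22.2 [65 56 41]
52 52 0.0702 -21.5 22.2 [46 43 34]
58 49 0.0695 -20.7 22.5 [47 43 35]
64 53 0.0716 -21.1 22.3 [47 44 35]
70 50 0.0703 -20.3 23.5 [47 43 35]
76 47 0.0697 -21.7 22.1 [47 43 34]
```

```bash
cat > plan.py <<'E'
from h import *
import sys
from scipy.linalg import logm
from scipy.spatial.transform import Rotation as R
# usage: plan.py x y z yawdeg n  -> constant row (turn xyz, shift xyz) for n rows
def T(p,r):
    M=np.eye(4);M[:3,:3]=R.from_euler('xyz',r).as_matrix();M[:3,3]=p;return M
def plan(x,y,z,yaw,n,frm=None):
    s=sense();A=frm if frm is not None else T(s['tcp_pos'],s['eef_rot'])
    B=T([x,y,z],[np.pi,0,np.radians(yaw)]);D=np.linalg.inv(A)@B
    if n==0:
        print('err tool mm',(D[:3,3]*1000).round(1),'deg',R.from_matrix(D[:3,:3]).as_rotvec(True).round(2));return B
    w=R.from_matrix(D[:3,:3]).as_rotvec()/n
    Rs=R.from_rotvec(w).as_matrix()
    # position: sum_k Rs^k d = D t (shift before turn)
    S=sum(np.linalg.matrix_power(Rs,k) for k in range(n));d=np.linalg.solve(S,D[:3,3])
    print(n,'turn',(np.degrees(w)/180).round(4),'shift',(d/.3).round(4),'mm',np.linalg.norm(d).round(4)*1000)
    return B
def st():
    s=sense();print('t',round(s['time_s'],2),'p',s['tcp_pos'].round(4),'rpy',np.degrees(s['eef_rot']).round(2),'F',s['force'].round(1),'gap',round(s['finger_gap'],4),'gf',round(s['grasp_force'],1))
if __name__=='__main__':
    st();a=list(map(float,sys.argv[1:]));B=None
    for i in range(0,len(a),5): B=plan(*a[i:i+4],int(a[i+4]),frm=B)
E
python3 plan.py .5053 -.2675 .20 -107.5 28  .5053 -.2675 .046 -107.5 5
```

```text
t 0.1 p [0.138  0.6091 0.2473] rpy [ 1.7988e+02 -1.0000e-02 -1.2780e+01] F [ 0.6 -0.1 -1.1] gap 0.0854 gf 0.0
28 turn [ 0.     -0.      0.0188] shift [0.1256 0.0195 0.0057] mm 38.199999999999996
5 turn [-0. -0. -0.] shift [-0.     -0.      0.1027] mm 30.8
```

Request:
{"op": "move_arm", "data": {
  "targets": [0,0,0.0188,0.1256,0.0195,0.0057,1,0,0,0.0188,0.1256,0.0195,0.0057,1,0,0,0.0188,0.1256,0.0195,0.0057,1,0,0,0.0188,0.1256,0.0195,0.0057,1,0,0,0.0188,0.1256,0.0195,0.0057,1]
}}

```text
time_s: 0.52
tcp_pos: [0.3065, 0.5182, 0.239]
eef_rot: [3.141, -0.0, -0.521]
force: [-0.1, 0.3, 1.2]
finger_gap: 0.0853
grasp_force: 0.0
```

Request:
{"op": "move_arm", "data": {
  "targets": [0,0,0.0188,0.1256,0.0195,0.0057,1,0,0,0.0188,0.1256,0.0195,0.0057,1,0,0,0.0188,0.1256,0.0195,0.0057,1,0,0,0.0188,0.1256,0.0195,0.0057,1,0,0,0.0188,0.1256,0.0195,0.0057,1]
}}

```text
time_s: 0.93
tcp_pos: [0.44, 0.3827, 0.2306]
eef_rot: [3.141, -0.0, -0.816]
force: [0.7, 0.3, 0.2]
finger_gap: 0.0854
grasp_force: 0.0
```

Request:
{"op": "move_arm", "data": {
  "targets": [0,0,0.0188,0.1256,0.0195,0.0057,1,0,0,0.0188,0.1256,0.0195,0.0057,1,0,0,0.0188,0.1256,0.0195,0.0057,1,0,0,0.0188,0.1256,0.0195,0.0057,1,0,0,0.0188,0.1256,0.0195,0.0057,1]
}}

```text
time_s: 1.35
tcp_pos: [0.5281, 0.2145, 0.2221]
eef_rot: [3.141, -0.0, -1.112]
force: [0.2, 0.2, -0.6]
finger_gap: 0.0855
grasp_force: 0.0
```

Request:
{"op": "move_arm", "data": {
  "targets": [0,0,0.0188,0.1256,0.0195,0.0057,1,0,0,0.0188,0.1256,0.0195,0.0057,1,0,0,0.0188,0.1256,0.0195,0.0057,1,0,0,0.0188,0.1256,0.0195,0.0057,1,0,0,0.0188,0.1256,0.0195,0.0057,1]
}}

```text
time_s: 1.77
tcp_pos: [0.5634, 0.0278, 0.2136]
eef_rot: [3.141, -0.0, -1.407]
force: [0.2, -0.9, 0.2]
finger_gap: 0.0858
grasp_force: 0.0
```

Request:
{"op": "move_arm", "data": {
  "targets": [0,0,0.0188,0.1256,0.0195,0.0057,1,0,0,0.0188,0.1256,0.0195,0.0057,1,0,0,0.0188,0.1256,0.0195,0.0057,1,0,0,0.0188,0.1256,0.0195,0.0057,1,0,0,0,0,0,0,1]
}}

```text
time_s: 2.18
tcp_pos: [0.5498, -0.1271, 0.2062]
eef_rot: [3.139, -0.001, -1.649]
force: [-0.5, 0.4, 1.0]
finger_gap: 0.0857
grasp_force: 0.0
```

```bash
python3 plan.py .5053 -.2675 .15 -107.5 4; python3 -c "
from h import *
c=capture('wrist');save(c,'w1');np.savez('w1.npz',**c);print(c['camera_matrix'],c['view'].round(3))"
```

```text
t 2.18 p [ 0.5498 -0.1271  0.2062] rpy [ 1.7982e+02 -4.0000e-02 -9.4460e+01] F [-0.5  0.4  1. ] gap 0.0857 gf 0.0
4 turn [ 0.0002 -0.0001  0.0181] shift [0.1217 0.0176 0.0469] mm 39.5
[[325.1922621    0.         281.34430805]
 [  0.         325.1922621  208.8155222 ]
 [  0.           0.           1.        ]] [[-0.997  0.077  0.003  0.558]
 [ 0.075  0.953  0.293  0.055]
 [ 0.02   0.293 -0.956  0.365]
 [ 0.     0.     0.     1.   ]]
```

```bash
cat >> h.py <<'E'
def wcloud(c):
    K=c['camera_matrix'];z=c['range_z'].astype(float);v,u=np.mgrid[:z.shape[0],:z.shape[1]]
    a=(u-K[0,2])/K[0,0];b=(v-K[1,2])/K[1,1];r=np.hypot(a,b)+1e-9
    k=np.tan(np.minimum(r,1.5))/r
    p=np.stack([a*k*z,b*k*z,z],-1);T=np.linalg.inv(c['view']);w=p@T[:3,:3].T+T[:3,3];w[z==0]=np.nan
    return w
E
cat > wa.py <<'E'
from h import *
from fit import cyl
import sys
def ana(c):
    w=wcloud(c);z=w[...,2];o=np.array([.524,-.2084])
    a=np.radians(-17.55);ax=np.array([-np.sin(a),np.cos(a)]);cr=np.array([ax[1],-ax[0]])
    t=(w[...,:2]-o)@ax*1000;u=(w[...,:2]-o)@cr*1000
    for n,lo,hi,zz in(('red',-85,-40,.056),('blue',-20,25,.056),('cap',40,90,.05)):
        m=(t>lo)&(t<hi)&(np.abs(u)<40)&(z>zz)
        if m.sum()>30: print(n,m.sum(),'t',np.percentile(t[m],[1,5,95,99]).round(1),'u',np.percentile(u[m],[1,99]).round(1),'z',np.percentile(z[m],99).round(4))
    m=(w[...,1]>.012)&(w[...,1]<.07)&(z>.105)&(z<.14)&(abs(w[...,0]-.525)<.03)
    if m.sum()>30: print('rod',m.sum(),cyl(w[m],.5175,.175,.007))
    m=(z>.105)&(z<.14)&(abs(w[...,0]-.525)<.03)&(w[...,1]<.07)
    if m.sum()>30: print('rod y',np.percentile(w[m][:,1],[0,1,2]))
if __name__=='__main__': ana(dict(np.load(sys.argv[1])))
E
python3 wa.py w1.npz
```

```text
red 2302 t [-74.  -72.6 -48.9 -48.6] u [-27.7  27.7] z 0.079
blue 1962 t [-12.  -10.9  12.3  13.3] u [-24.9  25.4] z 0.0747
cap 21784 t [48.9 60.  78.1 81.8] u [-39.6  38.4] z 0.2913
```

View pics/w1.png

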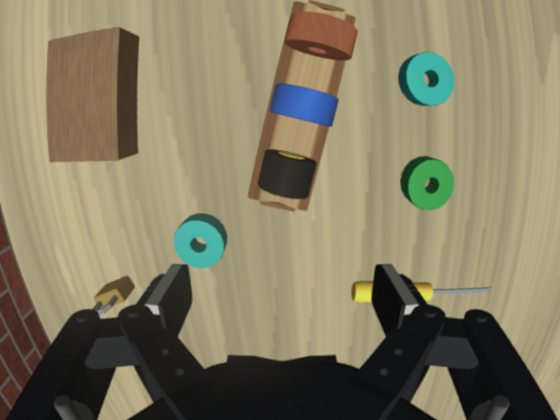

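The wrist view shows the red wheel at (322,33), the blue wheel at (305,103) and the cap at (288,173). The measurements agree with the top camera, so I'll go to the red wheel.

Request:
{"op": "move_arm", "data": {
  "targets": [0,0,0.0181,0.122,0.0176,0.047,1,0,0,0.0181,0.122,0.0176,0.047,1,0,0,0.0181,0.122,0.0176,0.047,1,0,0,0.0181,0.122,0.0176,0.047,1,0,0,0,0,0,0,1]
}}

```text
time_s: 2.65
tcp_pos: [0.5046, -0.2659, 0.1473]
eef_rot: [3.134, -0.0, -1.875]
force: [-0.2, 1.4, 0.3]
finger_gap: 0.0854
grasp_force: 0.0
```

```bash
python3 plan.py .5052 -.268 .046 -107.5 4
```

```text
t 2.65 p [ 0.5046 -0.2659  0.1473] rpy [ 179.57   -0.   -107.41] F [-0.2  1.4  0.3] gap 0.0854 gf 0.0
4 turn [ 0.0006 -0.      0.0001] shift [ 0.0015 -0.0014  0.0844] mm 25.3
```

Request:
{"op": "move_arm", "data": {
  "targets": [0.0003,0,0,0.0015,-0.0014,0.084,1,0.0003,0,0,0.0015,-0.0014,0.084,1,0,0,0,0.0015,-0.0014,0.084,1,0,0,0,0.0015,-0.0014,0.084,1,0,0,0,0,0,0,1]
}}

```text
time_s: 3.07
tcp_pos: [0.5067, -0.2636, 0.0452]
eef_rot: [3.133, 0.0, -1.868]
force: [-0.8, 0.5, -0.9]
finger_gap: 0.0855
grasp_force: 0.0
```

Request:
{"op": "move_arm", "data": {
  "targets": [0,0,0,0,0,0,-1,0,0,0,0,0,0,-1,0,0,0,0,0,0,-1,0,0,0,0,0,0,-1,0,0,0,0,0,0,-1],
  "squeeze": 40
}}

```text
time_s: 3.48
tcp_pos: [0.5095, -0.2651, 0.0521]
eef_rot: [-3.139, 0.0, -1.867]
force: [-4.4, 3.3, 6.2]
finger_gap: 0.0581
grasp_force: 42.9
```

```bash
python3 plan.py .5052 -.268 .046 -107.5 0
```

```text
t 3.48 p [ 0.5095 -0.2651  0.0521] rpy [-1.7987e+02  1.0000e-02 -1.0699e+02] F [-4.4  3.3  6.2] gap 0.0581 gf 42.9
err tool mm [4.  3.3 6.1] deg [-0.13  0.01  0.51]
```

```bash
python3 -c "
from h import *
c=capture('wrist');d=capture('scene');k=d['color'][200:320,100:260];k=cv2.resize(k,None,fx=3,fy=3)
im=np.zeros((420+0,560+0,3),np.uint8);a=cv2.resize(c['color'],(400,300));
im=np.zeros((360,800+80,3),np.uint8);im[:300,:400]=a;im[:360,400:880]=k;cv2.imwrite('pics/g1.png',cv2.resize(im,(800,327))[:,:,::-1])
print(__import__('plan').st())"
```

```text
t 3.58 p [ 0.5095 -0.2651  0.0521] rpy [-1.7987e+02  1.0000e-02 -1.0699e+02] F [-4.8  2.3  6.3] gap 0.0583 gf 42.9
None
```

View pics/g1.png

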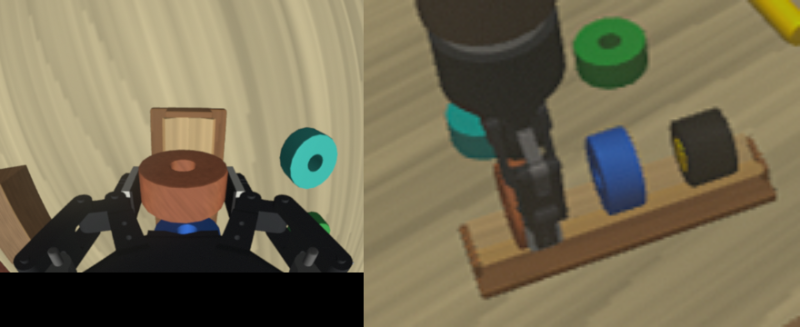

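The crop shows the red wheel seated between the pads at about (190,185). The fingertips may be brushing the cradle's shoulder at (540,245). I'll lift it and see.

Request:
{"op": "move_arm", "data": {
  "targets": [0,0,0,0,0,-0.03,-1,0,0,0,0,0,-0.06,-1,0,0,0,0,0,-0.1,-1,0,0,0,0,0,-0.1,-1,0,0,0,0,0,0,-1],
  "squeeze": 60
}}

```text
time_s: 4.0
tcp_pos: [0.5145, -0.267, 0.145]
eef_rot: [-3.123, -0.001, -1.866]
force: [0.8, -0.9, -0.9]
finger_gap: 0.0577
grasp_force: 64.9
```

Request:
{"op": "move_arm", "data": {
  "targets": [0,0,0,0,0,-0.1,-1,0,0,0,0,0,-0.1,-1,0,0,0,0,0,-0.1,-1,0,0,0,0,0,0,-1,0,0,0,0,0,0,-1]
}}

```text
time_s: 4.42
tcp_pos: [0.5108, -0.2655, 0.2299]
eef_rot: [-3.132, 0.001, -1.868]
force: [-0.4, -0.1, -3.4]
finger_gap: 0.0575
grasp_force: 65.3
```

```bash
python3 plan.py .5052 -.268 .226 -107.5 0; python3 -c "
from h import *
c=capture('scene');w=cloud(c);hsv=cv2.cvtColor(c['color'],cv2.COLOR_RGB2HSV).astype(int)
c2=capture('wrist');w2=wcloud(c2);h2=cv2.cvtColor(c2['color'],cv2.COLOR_RGB2HSV).astype(int)
for w,h in((w,hsv),(w2,h2)):
    m=(w[...,2]>.15)&(h[...,0]<14)&(h[...,1]>100)&(abs(w[...,0]-.505)<.06)&(abs(w[...,1]+.265)<.06)
    p=w[m];print(m.sum(),p.min(0).round(4),p.max(0).round(4),p.mean(0).round(4)) if m.sum() else 0
save(c2,'w2')
"
```

```text
t 4.42 p [ 0.5108 -0.2655  0.2299] rpy [-1.7947e+02  5.0000e-02 -1.0701e+02] F [-0.4 -0.1 -3.4] gap 0.0575 gf 65.3
err tool mm [4.  4.7 3.9] deg [-0.53  0.05  0.49]
200 [ 0.4918 -0.3066  0.2097] [ 0.5587 -0.2753  0.5103] [ 0.5227 -0.2853  0.247 ]
12908 [ 0.478  -0.2896  0.1965] [ 0.5399 -0.2478  0.2559] [ 0.507  -0.2748  0.2399]
```

```bash
cat > held.py <<'E'
from h import *
from plan import T,st
from scipy.optimize import least_squares
def held(r,L,c=None,zc=0):
    s=sense();c=capture('wrist') if c is None else c;w=wcloud(c);M=T(s['tcp_pos'],s['eef_rot'])
    p=(w-M[:3,3])@M[:3,:3]            # tool coords
    p=p[~np.isnan(p[...,0])]
    p=p[(abs(p[:,0])<L/2+12)&(abs(p[:,1])<r*.75)&(p[:,2]>-r-8+zc)&(p[:,2]<r)]
    # rim points: top surface, excluding outer face; axis ~ tool x
    f=lambda q,P:np.hypot(*(P[:,1:]-q[:2]-P[:,:1]*q[2:]).T)-r
    rim=p[p[:,2]<-r*.55+zc]
    q=least_squares(f,[0,zc,0,0],args=(rim,),loss='soft_l1',f_scale=.0007).x
    on=rim[abs(f(q,rim))<.0015]
    face=p[(p[:,2]>-r*.6+zc)&(abs(p[:,1])<r*.6)]
    print('centre y,z mm',(q[:2]*1000).round(2),'tilt yaw,pitch deg',np.degrees(q[2:]).round(2),'n',len(on),'x range mm',(np.percentile(on[:,0],[1,99])*1000).round(1),'face x',(np.percentile(face[:,0],[10,50,90])*1000).round(1) if len(face) else None)
if __name__=='__main__':
    import sys;st();held(float(sys.argv[1]),float(sys.argv[2]),zc=.003)
E
python3 held.py .030 .026; python3 plan.py .560 .15 .27 -99.9 12; rm -f pics/w2.png
```

```text
t 4.52 p [ 0.509  -0.265   0.2265] rpy [-1.7992e+02  5.0000e-02 -1.0703e+02] F [ 0.5  0.2 -2.5] gap 0.0573 gf 65.3
centre y,z mm [ 26.01 -35.55] tilt yaw,pitch deg [-73.58 -46.77] n 3403 x range mm [-6.6 21.2] face x [13.3 16.3 16.7]
t 4.57 p [ 0.5087 -0.265   0.2258] rpy [ 1.7999e+02  3.0000e-02 -1.0703e+02] F [ 0.3  0.4 -1.9] gap 0.0571 gf 65.3
12 turn [ 0.      0.     -0.0033] shift [-0.1154  0.0136 -0.0122] mm 35.1
```

```bash
python3 - <<'E'
s=open('held.py').read()
s=s.replace("p=p[~np.isnan(p[...,0])]","h=cv2.cvtColor(c['color'],cv2.COLOR_RGB2HSV).astype(int);col={'red':((h[...,0]<14)|(h[...,0]>172))&(h[...,1]>90),'blue':(h[...,0]>100)&(h[...,0]<130)&(h[...,1]>100),'cap':h[...,2]<70}[name]\n    p=p[col&~np.isnan(p[...,0])]")
s=s.replace("def held(r,L,c=None,zc=0)","def held(name,r,L,c=None,zc=0)").replace("held(float(sys.argv[1]),float(sys.argv[2])","held(sys.argv[1],float(sys.argv[2]),float(sys.argv[3])")
s=s.replace("rim=p[p[:,2]<-r*.55+zc]","print('all',len(p),(np.percentile(p,[1,50,99],axis=0)*1000).round(1).tolist());xf=np.percentile(p[:,0],97);rim=p[(p[:,2]<-r*.55+zc)&(p[:,0]<xf-.004)]")
s=s.replace("f_scale=.0007).x","f_scale=.0007,bounds=([-.01,-.01,-.15,-.15],[.01,.015,.15,.15])).x")
open('held.py','w').write(s)
E
python3 held.py red .030 .026
```

```text
t 4.57 p [ 0.5087 -0.265   0.2258] rpy [ 1.7999e+02  3.0000e-02 -1.0703e+02] F [ 0.3  0.4 -1.9] gap 0.0571 gf 65.3
all 11287 [[-8.2, -21.9, -27.1], [14.1, -0.1, -20.0], [17.0, 21.8, 26.2]]
centre y,z mm [-0.5   3.57] tilt yaw,pitch deg [ 0.27 -0.31] n 4883 x range mm [-8.6 12.6] face x [13.2 16.3 16.7]
```

Request:
{"op": "move_arm", "data": {
  "targets": [0,0,-0.0033,-0.1154,0.0136,-0.0122,-1,0,0,-0.0033,-0.1154,0.0136,-0.0122,-1,0,0,-0.0033,-0.1154,0.0136,-0.0122,-1,0,0,-0.0033,-0.1154,0.0136,-0.0122,-1,0,0,-0.0033,-0.1154,0.0136,-0.0122,-1]
}}

```text
time_s: 5.03
tcp_pos: [0.5366, -0.0918, 0.2441]
eef_rot: [3.141, -0.001, -1.816]
force: [0.8, 0.2, -1.4]
finger_gap: 0.0579
grasp_force: 65.3
```

Request:
{"op": "move_arm", "data": {
  "targets": [0,0,-0.0033,-0.1154,0.0136,-0.0122,-1,0,0,-0.0033,-0.1154,0.0136,-0.0122,-1,0,0,-0.0033,-0.1154,0.0136,-0.0122,-1,0,0,-0.0033,-0.1154,0.0136,-0.0122,-1,0,0,-0.0033,-0.1154,0.0136,-0.0122,-1]
}}

```text
time_s: 5.45
tcp_pos: [0.5551, 0.0817, 0.2624]
eef_rot: [3.141, -0.001, -1.763]
force: [1.2, -0.7, -1.0]
finger_gap: 0.0578
grasp_force: 65.3
```

Request:
{"op": "move_arm", "data": {
  "targets": [0,0,-0.0033,-0.1154,0.0136,-0.0122,-1,0,0,-0.0033,-0.1154,0.0136,-0.0122,-1,0,0,0,0,0,0,-1,0,0,0,0,0,0,-1,0,0,0,0,0,0,-1]
}}

```text
time_s: 5.87
tcp_pos: [0.5599, 0.1494, 0.2695]
eef_rot: [3.141, -0.002, -1.743]
force: [0.5, 0.0, -2.8]
finger_gap: 0.0574
grasp_force: 65.3
```

```bash
python3 - <<'E'
from h import *
from plan import st,plan
from held import held
from wa import ana
st();c=capture('wrist');save(c,'w3');np.savez('w3.npz',**c);st()
held('red',.03,.026,c,.003);ana(c)
w=wcloud(c);hsv=cv2.cvtColor(c['color'],cv2.COLOR_RGB2HSV).astype(int)
m=(w[...,2]>.1)&(w[...,2]<.145)&(hsv[...,0]>10)&(hsv[...,0]<32)&(hsv[...,1]>100)&(abs(w[...,0]-.53)<.05)&(w[...,1]<.11)
print('collar',m.sum(),np.percentile(w[m],[1,50,99],axis=0).round(4) if m.sum() else '')
E
```

```text
t 5.87 p [0.5599 0.1494 0.2695] rpy [ 1.7997e+02 -1.2000e-01 -9.9860e+01] F [ 0.5  0.  -2.8] gap 0.0574 gf 65.3
t 5.92 p [0.56   0.1488 0.2697] rpy [ 1.800e+02 -1.000e-01 -9.992e+01] F [-0.9 -0.7 -1.2] gap 0.0573 gf 65.3
all 11273 [[-8.5, -21.9, -26.8], [13.6, -0.2, -19.8], [16.5, 21.9, 25.9]]
centre y,z mm [-0.2   3.86] tilt yaw,pitch deg [ 0.36 -0.24] n 4896 x range mm [-9.1 12.2] face x [12.7 15.8 16.2]
rod 1178 (array([0.51783819, 0.17958809, 0.1189399 , 0.00154783]), np.float64(0.000450028321790603))
rod y [-0.00019532  0.00187604  0.00305979]
collar 508 [[0.5184 0.0755 0.1211]
 [0.5337 0.0822 0.1328]
 [0.5477 0.0891 0.1359]]
```

View pics/w3.png

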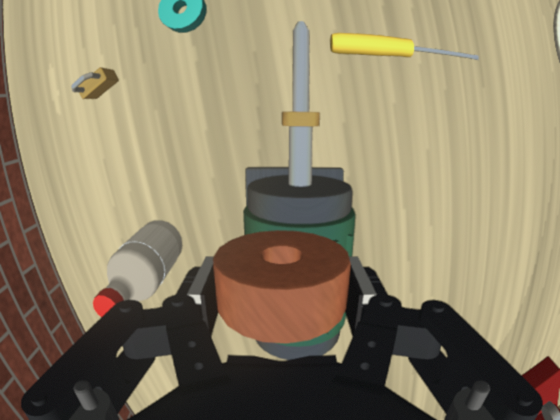

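The wrist view shows the rod from its tip at (301,25) to the collar at (300,118), and the red wheel square in the grip. Next I'll go to a point in front of the tip.

```bash
python3 plan.py .512 -.0308 .25 -100.1 5 .512 -.0308 .1232 -100.1 4
```

```text
t 5.92 p [0.56   0.1488 0.2697] rpy [ 1.800e+02 -1.000e-01 -9.992e+01] F [-0.9 -0.7 -1.2] gap 0.0573 gf 65.3
5 turn [ 0.     -0.0001  0.0002] shift [0.1235 0.0108 0.0133] mm 37.400000000000006
4 turn [ 0. -0. -0.] shift [0.     0.     0.1057] mm 31.7
```

Request:
{"op": "move_arm", "data": {
  "targets": [0,-0.0001,0.0002,0.1235,0.0108,0.0133,-1,0,-0.0001,0.0002,0.1235,0.0108,0.0133,-1,0,-0.0001,0.0002,0.1235,0.0108,0.0133,-1,0,-0.0001,0.0002,0.1235,0.0108,0.0133,-1,0,-0.0001,0.0002,0.1235,0.0108,0.0133,-1]
}}

```text
time_s: 6.33
tcp_pos: [0.5111, -0.0329, 0.2505]
eef_rot: [-3.14, 0.001, -1.748]
force: [0.5, -0.4, -1.9]
finger_gap: 0.0577
grasp_force: 65.3
```

Request:
{"op": "move_arm", "data": {
  "targets": [0,0,0,0,0,0,-1,0,0,0,0,0,0.1057,-1,0,0,0,0,0,0.1057,-1,0,0,0,0,0,0.1057,-1,0,0,0,0,0,0.1057,-1]
}}

```text
time_s: 6.75
tcp_pos: [0.5122, -0.0315, 0.1231]
eef_rot: [-3.139, 0.002, -1.749]
force: [0.1, -0.3, -2.2]
finger_gap: 0.0575
grasp_force: 65.3
```

Request:
{"op": "move_arm", "data": {
  "targets": [0,0,0,0,0,0,-1,0,0,0,0,0,0,-1,0,0,0,0,0,0,-1]
}}

```text
time_s: 7.0
tcp_pos: [0.5141, -0.0305, 0.1257]
eef_rot: [-3.137, 0.002, -1.747]
force: [0.4, 0.8, -1.1]
finger_gap: 0.0572
grasp_force: 65.5
```

```bash
python3 plan.py .512 -.0308 .1232 -100.1 0; python3 held.py red .03 .026; python3 -c "
from h import *
c=capture('scene');np.savez('s1.npz',**c);cv2.imwrite('pics/s1.png',cv2.resize(c['color'][130:250,210:370],None,fx=4,fy=4)[:,:,::-1])"
```

```text
t 7.0 p [ 0.5141 -0.0305  0.1257] rpy [-1.7973e+02  9.0000e-02 -1.0008e+02] F [ 0.4  0.8 -1.1] gap 0.0572 gf 65.5
err tool mm [0.7 2.  2.4] deg [-0.27  0.09  0.02]
t 7.0 p [ 0.5141 -0.0305  0.1257] rpy [-1.7973e+02  9.0000e-02 -1.0008e+02] F [ 0.4  0.8 -1.1] gap 0.0572 gf 65.5
all 11252 [[-8.0, -21.9, -27.1], [14.1, -0.1, -20.0], [17.0, 21.9, 25.5]]
centre y,z mm [-0.37  3.55] tilt yaw,pitch deg [ 0.11 -0.3 ] n 4887 x range mm [-8.5 12.7] face x [13.1 16.4 16.8]
```

View pics/s1.png

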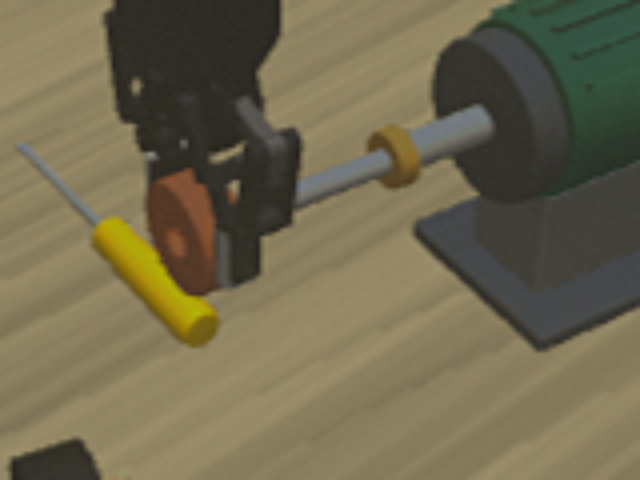

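The scene crop shows the wheel (at 185,235 in the crop) just in front of the tip and lined up with the rod. The arm is still drifting by about 2 mm, so I'll let it settle.

Request:
{"op": "move_arm", "data": {
  "targets": [0,0,0,0,0,0,-1,0,0,0,0,0,0,-1,0,0,0,0,0,0,-1,0,0,0,0,0,0,-1]
}}

```text
time_s: 7.43
tcp_pos: [0.513, -0.0298, 0.1245]
eef_rot: [-3.139, 0.002, -1.746]
force: [-0.3, 0.8, -1.5]
finger_gap: 0.0572
grasp_force: 65.5
```

Request:
{"op": "move_arm", "data": {
  "targets": [0,0,0,0,0,0,-1,0,0,0,0,0,0,-1]
}}

```text
time_s: 7.6
tcp_pos: [0.5128, -0.0299, 0.1241]
eef_rot: [-3.14, 0.001, -1.746]
force: [-0.8, -0.0, -2.1]
finger_gap: 0.0572
grasp_force: 65.5
```

```bash
python3 plan.py .512 -.0308 .1232 -100.1 0
```

```text
t 7.6 p [ 0.5128 -0.0299  0.1241] rpy [-1.7989e+02  8.0000e-02 -1.0006e+02] F [-0.8 -0.  -2.1] gap 0.0572 gf 65.5
err tool mm [1.  0.6 0.9] deg [-0.11  0.08  0.04]
```

Request:
{"op": "move_arm", "data": {
  "targets": [0,0,0,-0.02,0.001,0.0015,-1,0,0,0,-0.02,0.001,0.0015,-1,0,0,0,-0.02,0,0,-1,0,0,0,-0.02,0,0,-1,0,0,0,-0.02,0,0,-1]
}}

```text
time_s: 8.02
tcp_pos: [0.5176, 0.0005, 0.1231]
eef_rot: [-3.14, 0.001, -1.746]
force: [0.6, -0.5, -2.6]
finger_gap: 0.0573
grasp_force: 65.5
```

Request:
{"op": "move_arm", "data": {
  "targets": [0,0,0,-0.02,0,0,-1,0,0,0,-0.02,0,0,-1,0,0,0,0,0,0,-1]
}}

```text
time_s: 8.27
tcp_pos: [0.52, 0.0126, 0.1232]
eef_rot: [-3.139, 0.002, -1.745]
force: [0.7, 0.5, -2.2]
finger_gap: 0.0577
grasp_force: 65.5
```

```bash
python3 plan.py .512 -.0308 .1232 -100.1 0;python3 held.py red .03 .026
```

```text
t 8.27 p [0.52   0.0126 0.1232] rpy [-1.7986e+02  9.0000e-02 -9.9990e+01] F [ 0.7  0.5 -2.2] gap 0.0577 gf 65.5
err tool mm [44.2  0.3 -0.1] deg [-0.14  0.09  0.11]
t 8.27 p [0.52   0.0126 0.1232] rpy [-1.7986e+02  9.0000e-02 -9.9990e+01] F [ 0.7  0.5 -2.2] gap 0.0577 gf 65.5
all 11165 [[-8.0, -21.9, -27.2], [14.2, -0.1, -20.2], [17.0, 21.9, 25.4]]
centre y,z mm [-0.38  3.54] tilt yaw,pitch deg [ 0.09 -0.31] n 4884 x range mm [-8.4 12.7] face x [14.1 16.4 16.8]
```

Request:
{"op": "move_arm", "data": {
  "targets": [0,0,0,-0.02,0,0,-1,0,0,0,-0.02,0,0,-1,0,0,0,-0.02,0,0,-1,0,0,0,-0.02,0,0,-1,0,0,0,-0.02,0,0,-1]
}}

```text
time_s: 8.73
tcp_pos: [0.5249, 0.0417, 0.1232]
eef_rot: [-3.14, 0.001, -1.746]
force: [-0.7, -0.5, -2.2]
finger_gap: 0.0574
grasp_force: 65.5
```

Request:
{"op": "move_arm", "data": {
  "targets": [0,0,0,-0.02,0,0,-1,0,0,0,-0.02,0,0,-1,0,0,0,-0.01,0,0,-1,0,0,0,-0.007,0,0,-1]
}}

```text
time_s: 9.07
tcp_pos: [0.5279, 0.0585, 0.1232]
eef_rot: [-3.14, 0.001, -1.746]
force: [1.2, -0.1, -1.7]
finger_gap: 0.0582
grasp_force: 65.5
```

Request:
{"op": "move_arm", "data": {
  "targets": [0,0,0,-0.007,0,0,-1,0,0,0,-0.007,0,0,-1]
}}

```text
time_s: 9.23
tcp_pos: [0.5285, 0.0621, 0.1232]
eef_rot: [-3.14, 0.001, -1.747]
force: [-0.3, 0.6, -2.1]
finger_gap: 0.0573
grasp_force: 65.5
```

```bash
python3 plan.py .512 -.0308 .1232 -100.1 0;python3 held.py red .03 .026
```

```text
t 9.23 p [0.5285 0.0621 0.1232] rpy [-1.7990e+02  7.0000e-02 -1.0007e+02] F [-0.3  0.6 -2.1] gap 0.0573 gf 65.5
err tool mm [94.4 -0.  -0.1] deg [-0.1   0.07  0.03]
t 9.23 p [0.5285 0.0621 0.1232] rpy [-1.7990e+02  7.0000e-02 -1.0007e+02] F [-0.3  0.6 -2.1] gap 0.0573 gf 65.5
all 10224 [[-8.2, -22.0, -27.1], [13.6, -0.0, -21.1], [17.0, 21.9, 22.8]]
centre y,z mm [-0.34  3.59] tilt yaw,pitch deg [ 0.02 -0.28] n 4887 x range mm [-8.6 12.7] face x [16.  16.4 16.8]
```

Request:
{"op": "move_arm", "data": {
  "targets": [0,0,0,-0.006,0,0,-1,0,0,0,-0.006,0,0,-1]
}}

```text
time_s: 9.45
tcp_pos: [0.5291, 0.0655, 0.1232]
eef_rot: [-3.14, 0.001, -1.747]
force: [1.5, -0.7, -1.7]
finger_gap: 0.0575
grasp_force: 65.5
```

Request:
{"op": "move_arm", "data": {
  "targets": [0,0,0,-0.006,0,0,-1,0,0,0,-0.006,0,0,-1]
}}

```text
time_s: 9.62
tcp_pos: [0.5294, 0.0675, 0.1232]
eef_rot: [-3.141, -0.002, -1.746]
force: [2.6, -13.6, -1.3]
finger_gap: 0.0575
grasp_force: 65.2
```

Request:
{"op": "move_arm", "data": {
  "targets": [0,0,0,-0.006,0,0,-1,0,0,0,-0.006,0,0,-1]
}}

```text
time_s: 9.78
tcp_pos: [0.5293, 0.0677, 0.1232]
eef_rot: [3.14, -0.008, -1.746]
force: [4.3, -26.6, -0.5]
finger_gap: 0.0573
grasp_force: 65.1
```

The red wheel is home, with −26 N at contact. I'll relax the push, open and rise.

Request:
{"op": "move_arm", "data": {
  "targets": [0,0,0,0.009,0,0,-1,0,0,0,0,0,0,1,0,0,0,0,0,0,1,0,0,0,0,0,0,1,0,0,0,0,0,0,1]
}}

```text
time_s: 10.2
tcp_pos: [0.5303, 0.0706, 0.1236]
eef_rot: [-3.139, 0.002, -1.746]
force: [-1.1, 0.7, 0.5]
finger_gap: 0.0855
grasp_force: 0.0
```

Request:
{"op": "move_arm", "data": {
  "targets": [0,0,0,0,0,-0.06,1,0,0,0,0,0,-0.12,1,0,0,0,0,0,-0.12,1,0,0,0,0,0,-0.03,1,0,0,0,0,0,0,1]
}}

```text
time_s: 10.62
tcp_pos: [0.5317, 0.071, 0.2263]
eef_rot: [-3.132, 0.006, -1.745]
force: [-0.1, 0.6, 0.2]
finger_gap: 0.0852
grasp_force: 0.0
```

```bash
cat > onrod.py <<'E'
from h import *
from plan import st
# gaps along spindle axis by colour, from scene + wrist + top
a=np.radians(-10.1);ax=np.array([-np.sin(a),np.cos(a)]);tip=np.array([.5176,-.0013])
def on(c,w,name):
    h=cv2.cvtColor(c['color'],cv2.COLOR_RGB2HSV).astype(int);q=w[...,:2]-tip;t=q@ax*1000;u=q@np.array([ax[1],-ax[0]])*1000
    reg=(abs(u)<35)&(w[...,2]>.085)&(w[...,2]<.16)&(t>-25)&(t<100)
    for n,m in(('red',((h[...,0]<9)|(h[...,0]>174))&(h[...,1]>100)),('brass',(h[...,0]>15)&(h[...,0]<30)&(h[...,1]>110)),('blue',(h[...,0]>100)&(h[...,0]<130)&(h[...,1]>110)),('black',(h[...,2]<60)&(t<70))):
        m=m&reg
        if m.sum()>20: print(name,n,m.sum(),'t',np.percentile(t[m],[2,10,50,90,98]).round(1),'zmax',np.percentile(w[...,2][m],99).round(4))
if __name__=='__main__':
    st()
    for n in('scene','top','wrist'):
        c=capture(n);on(c,wcloud(c) if n=='wrist' else cloud(c),n)
E
python3 onrod.py; python3 plan.py .5215 -.2166 .22 -107.5 9 .5215 -.2166 .05 -107.5 5
```

```text
t 10.62 p [0.5317 0.071  0.2263] rpy [-179.45    0.34 -100.  ] F [-0.1  0.6  0.2] gap 0.0852 gf 0.0
scene brass 24 t [86.  86.5 87.8 90.1 93. ] zmax 0.1366
wrist brass 328 t [83.7 84.4 87.1 89.7 90.3] zmax 0.1358
t 10.77 p [0.529  0.07   0.2212] rpy [-1.7999e+02  5.0000e-02 -1.0006e+02] F [ 0.4 -0.6  0. ] gap 0.0858 gf 0.0
9 turn [-0.      0.      0.0046] shift [ 0.104  -0.0219  0.0004] mm 31.9
5 turn [-0. -0. -0.] shift [ 0.     -0.      0.1133] mm 34.0
```

```bash
sed -i "s/h\[...,0\]<9)/h[...,0]<14)/" onrod.py; python3 onrod.py;  python3 plan.py .5232 -.2111 .16 -107.5 9 .5232 -.2111 .047 -107.5 4
```

```text
t 10.77 p [0.529  0.07   0.2212] rpy [-1.7999e+02  5.0000e-02 -1.0006e+02] F [ 0.4 -0.6  0. ] gap 0.0858 gf 0.0
scene red 536 t [51.1 51.8 56.  72.8 76.6] zmax 0.1489
scene brass 26 t [64.2 85.2 87.8 90.1 91.9] zmax 0.1427
top red 165 t [52.8 53.4 59.4 68.1 70.2] zmax 0.1504
wrist red 3765 t [52.4 52.6 61.  74.3 77.2] zmax 0.148
wrist brass 331 t [83.7 84.5 87.2 89.7 90.4] zmax 0.1362
t 10.92 p [0.529  0.0697 0.2207] rpy [ 1.7995e+02 -1.0000e-02 -1.0006e+02] F [ 0.5 -0.2 -0.1] gap 0.0854 gf 0.0
9 turn [ 0.     -0.      0.0046] shift [ 0.1018 -0.022   0.0225] mm 32.0
4 turn [-0. -0. -0.] shift [-0.     -0.      0.0942] mm 28.299999999999997
```

Request:
{"op": "move_arm", "data": {
  "targets": [0,0,0.0046,0.1018,-0.022,0.0225,1,0,0,0.0046,0.1018,-0.022,0.0225,1,0,0,0.0046,0.1018,-0.022,0.0225,1,0,0,0.0046,0.1018,-0.022,0.0225,1,0,0,0.0046,0.1018,-0.022,0.0225,1]
}}

```text
time_s: 11.33
tcp_pos: [0.5306, -0.0876, 0.187]
eef_rot: [-3.142, 0.001, -1.819]
force: [1.1, 0.7, 0.1]
finger_gap: 0.0852
grasp_force: 0.0
```

Request:
{"op": "move_arm", "data": {
  "targets": [0,0,0.0046,0.1018,-0.022,0.0225,1,0,0,0.0046,0.1018,-0.022,0.0225,1,0,0,0.0046,0.1018,-0.022,0.0225,1,0,0,0.0046,0.1018,-0.022,0.0225,1,0,0,0,0,0,0,1]
}}

```text
time_s: 11.75
tcp_pos: [0.5221, -0.2148, 0.1582]
eef_rot: [3.138, 0.0, -1.882]
force: [-0.1, 0.1, 0.0]
finger_gap: 0.0853
grasp_force: 0.0
```

Request:
{"op": "move_arm", "data": {
  "targets": [0,0,0,0,0,0,1,0,0,0,0,0,0,1,0,0,0,0,0,0,1,0,0,0,0,0,0,1,0,0,0,0,0,0,1]
}}

```text
time_s: 12.17
tcp_pos: [0.5244, -0.21, 0.1615]
eef_rot: [-3.139, 0.002, -1.875]
force: [-0.4, 0.2, 0.2]
finger_gap: 0.0852
grasp_force: 0.0
```

```bash
python3 -c "
from h import *
from wa import ana
ana(capture('wrist'))"; python3 plan.py .5232 -.2111 .047 -107.5 4
```

```text
blue 17145 t [-19.9 -19.6   3.   10.7] u [-38.3  39. ] z 0.2429
cap 2123 t [46.1 46.5 77.8 79.6] u [-21.1  21.6] z 0.0658
t 12.22 p [ 0.5244 -0.2101  0.1615] rpy [-1.7987e+02  1.0000e-01 -1.0743e+02] F [-0.4  0.4  0.3] gap 0.0855 gf 0.0
4 turn [-0.0002  0.0001  0.0001] shift [0.0012 0.0008 0.0954] mm 28.6
```

Request:
{"op": "move_arm", "data": {
  "targets": [0,0,0,0.0012,0.0008,0.0954,1,0,0,0,0.0012,0.0008,0.0954,1,0,0,0,0.0012,0.0008,0.0954,1,0,0,0,0.0012,0.0008,0.0954,1,0,0,0,0,0,0,1]
}}

```text
time_s: 12.63
tcp_pos: [0.5191, -0.2108, 0.0416]
eef_rot: [3.132, 0.001, -1.877]
force: [-0.3, 0.4, -0.5]
finger_gap: 0.0852
grasp_force: 0.0
```

Request:
{"op": "move_arm", "data": {
  "targets": [0,0,0,0,0,0,1,0,0,0,0,0,0,1,0,0,0,0,0,0,1,0,0,0,0,0,0,1,0,0,0,0,0,0,1]
}}

```text
time_s: 13.05
tcp_pos: [0.5238, -0.2121, 0.0483]
eef_rot: [-3.137, 0.002, -1.876]
force: [0.8, -0.6, -0.4]
finger_gap: 0.0852
grasp_force: 0.0
```

```bash
python3 held.py blue .028 .026;python3 plan.py .5232 -.2111 .047 -107.5 0
```

```text
t 13.05 p [ 0.5238 -0.2121  0.0483] rpy [-1.7973e+02  1.2000e-01 -1.0751e+02] F [ 0.8 -0.6 -0.4] gap 0.0852 gf 0.0
all 9962 [[-16.4, -20.4, -26.1], [6.6, 0.3, -18.7], [9.4, 20.4, 23.0]]
centre y,z mm [1.21 2.6 ] tilt yaw,pitch deg [ 0.34 -0.5 ] n 4146 x range mm [-16.4   5. ] face x [4.1 8.6 9.1]
t 13.1 p [ 0.5236 -0.212   0.0479] rpy [-1.7977e+02  1.2000e-01 -1.0751e+02] F [-0.7 -0.3  0.6] gap 0.0852 gf 0.0
err tool mm [-0.7  0.6  0.9] deg [-0.23  0.12 -0.01]
```

Request:
{"op": "move_arm", "data": {
  "targets": [0,0,0,0,0,0,-1,0,0,0,0,0,0,-1,0,0,0,0,0,0,-1,0,0,0,0,0,0,-1,0,0,0,0,0,0,-1],
  "squeeze": 60
}}

```text
time_s: 13.52
tcp_pos: [0.5226, -0.2121, 0.0474]
eef_rot: [-3.141, 0.001, -1.876]
force: [-1.9, 0.7, 4.6]
finger_gap: 0.0534
grasp_force: 63.2
```

Request:
{"op": "move_arm", "data": {
  "targets": [0,0,0,0,0,-0.05,-1,0,0,0,0,0,-0.1,-1,0,0,0,0,0,-0.12,-1,0,0,0,0,0,-0.12,-1,0,0,0,0,0,-0.08,-1]
}}

```text
time_s: 13.93
tcp_pos: [0.5235, -0.2124, 0.1911]
eef_rot: [-3.136, 0.002, -1.876]
force: [0.9, 0.7, -0.5]
finger_gap: 0.0532
grasp_force: 63.4
```

```bash
python3 held.py blue .028 .026;python3 plan.py .5105 -.040 .20 -100.1 7
```

```text
t 13.93 p [ 0.5235 -0.2124  0.1911] rpy [-1.7968e+02  9.0000e-02 -1.0749e+02] F [ 0.9  0.7 -0.5] gap 0.0532 gf 63.4
all 10073 [[-15.8, -20.4, -27.1], [6.8, -0.1, -19.6], [9.3, 20.4, 23.5]]
centre y,z mm [-0.33  1.75] tilt yaw,pitch deg [-0.19 -0.45] n 4118 x range mm [-16.5   4.8] face x [4.2 8.4 8.8]
t 13.98 p [ 0.5259 -0.2132  0.1957] rpy [-1.7918e+02  9.0000e-02 -1.0743e+02] F [0.6 0.1 3.2] gap 0.054 gf 63.5
7 turn [-0.0007  0.     -0.0058] shift [-0.0781  0.0274 -0.0022] mm 24.9
```

```bash
python3 plan.py .5162 -.0072 .195 -100.1 7  .5162 -.0072 .1213 -100.1 3
```

```text
t 13.98 p [ 0.5259 -0.2132  0.1957] rpy [-1.7918e+02  9.0000e-02 -1.0743e+02] F [0.6 0.1 3.2] gap 0.054 gf 63.5
7 turn [-0.0007  0.     -0.0058] shift [-0.094   0.0287  0.0002] mm 29.5
3 turn [ 0. -0. -0.] shift [0.     0.     0.0819] mm 24.6
```

Request:
{"op": "move_arm", "data": {
  "targets": [0,0,-0.0058,-0.094,0.0287,0,-1,0,0,-0.0058,-0.094,0.0287,0,-1,0,0,-0.0058,-0.094,0.0287,0,-1,0,0,-0.0058,-0.094,0.0287,0,-1,0,0,-0.0058,-0.094,0.0287,0,-1]
}}

```text
time_s: 14.4
tcp_pos: [0.5181, -0.0636, 0.1873]
eef_rot: [-3.141, 0.001, -1.785]
force: [1.0, 0.2, -1.1]
finger_gap: 0.0536
grasp_force: 63.5
```

Request:
{"op": "move_arm", "data": {
  "targets": [0,0,-0.0058,-0.094,0.0287,0,-1,0,0,-0.0058,-0.094,0.0287,0,-1,0,0,0,0,0,0,-1,0,0,0,0,0,0,-1,0,0,0,0,0,0,-1]
}}

```text
time_s: 14.82
tcp_pos: [0.513, -0.0061, 0.1875]
eef_rot: [-3.141, 0.001, -1.749]
force: [0.5, 0.2, -0.7]
finger_gap: 0.0534
grasp_force: 63.5
```

Request:
{"op": "move_arm", "data": {
  "targets": [0,0,0,0,0,0,-1,0,0,0,0,0,0,-1,0,0,0,0,0,0,-1,0,0,0,0,0,0,-1,0,0,0,0,0,0,-1]
}}

```text
time_s: 15.23
tcp_pos: [0.5133, -0.0066, 0.1878]
eef_rot: [-3.14, 0.001, -1.75]
force: [-0.8, -0.5, -0.4]
finger_gap: 0.0535
grasp_force: 63.5
```

```bash
python3 plan.py .5162 -.0072 .1213 -100.1 4
```

```text
t 15.23 p [ 0.5133 -0.0066  0.1878] rpy [-1.7990e+02  7.0000e-02 -1.0027e+02] F [-0.8 -0.5 -0.4] gap 0.0535 gf 63.5
4 turn [-0.0001  0.0001 -0.0002] shift [ 0.0001 -0.0024  0.0554] mm 16.6
```

Request:
{"op": "move_arm", "data": {
  "targets": [0,0,-0.0002,0,-0.0024,0.0554,-1,0,0,-0.0002,0,-0.0024,0.0554,-1,0,0,-0.0002,0,-0.0024,0.0554,-1,0,0,-0.0002,0,-0.0024,0.0554,-1,0,0,0,0,0,0,-1]
}}

```text
time_s: 15.65
tcp_pos: [0.5302, -0.0105, 0.1337]
eef_rot: [-3.105, 0.0, -1.738]
force: [18.7, -22.4, 28.3]
finger_gap: 0.0533
grasp_force: 105.5
```

Request:
{"op": "move_arm", "data": {
  "targets": [0,0,0,0,0,0,-1,0,0,0,0,0,0,-1,0,0,0,0,0,0,-1,0,0,0,0,0,0,-1,0,0,0,0,0,0,-1]
}}

```text
time_s: 16.07
tcp_pos: [0.5334, -0.0083, 0.1342]
eef_rot: [-3.099, 0.006, -1.739]
force: [16.4, -20.1, 29.3]
finger_gap: 0.0536
grasp_force: 105.7
```

```bash
python3 plan.py .5162 -.0072 .1213 -100.1 0;python3 held.py blue .028 .026
```

```text
t 16.07 p [ 0.5334 -0.0083  0.1342] rpy [-177.57    0.35  -99.62] F [ 16.4 -20.1  29.3] gap 0.0536 gf 105.7
err tool mm [ 1.9 17.7 12.2] deg [-2.43  0.36  0.47]
t 16.07 p [ 0.5334 -0.0083  0.1342] rpy [-177.57    0.35  -99.62] F [ 16.4 -20.1  29.3] gap 0.0536 gf 105.7
all 8959 [[-1.5, -20.4, -40.8], [11.6, -0.1, -33.0], [22.5, 20.4, 1.2]]
centre y,z mm [  0.11 -10.  ] tilt yaw,pitch deg [-3.94  8.59] n 3951 x range mm [-0.6 17.5] face x [ 7.5 10.  14.8]
```

I made a sign slip: the blue wheel came down onto the rod instead of in front of it. I'll back straight up and look.

Request:
{"op": "move_arm", "data": {
  "targets": [0,0,0,0,0,-0.04,-1,0,0,0,0,0,-0.08,-1,0,0,0,0,0,-0.08,-1,0,0,0,0,0,-0.04,-1,0,0,0,0,0,0,-1]
}}

```text
time_s: 16.53
tcp_pos: [0.5181, -0.0065, 0.1968]
eef_rot: [-3.133, 0.004, -1.746]
force: [0.5, 0.1, -1.1]
finger_gap: 0.0536
grasp_force: 102.5
```

Request:
{"op": "move_arm", "data": {
  "targets": [0,0,0,0.04,0,0,-1,0,0,0,0.04,0,0,-1,0,0,0,0.04,0,0,-1,0,0,0,0,0,0,-1,0,0,0,0,0,0,-1]
}}

```text
time_s: 16.95
tcp_pos: [0.5092, -0.0433, 0.1924]
eef_rot: [-3.142, 0.001, -1.749]
force: [0.5, 0.4, -0.3]
finger_gap: 0.0535
grasp_force: 102.4
```

```bash
python3 - <<'E'
from h import *
from plan import st
from held import held
import onrod
st();c=capture('wrist');held('blue',.028,.026,c,-.005)
s=capture('scene');onrod.on(s,cloud(s),'scene')
im=np.zeros((420,800,3),np.uint8);im[:,:400]=cv2.resize(c['color'],(400,300)).repeat(1,0)[:300] if 0 else cv2.copyMakeBorder(cv2.resize(c['color'],(400,300)),0,120,0,0,cv2.BORDER_CONSTANT)
im[:,400:]=cv2.copyMakeBorder(cv2.resize(s['color'][100:260,220:420],(400,320)),0,100,0,0,cv2.BORDER_CONSTANT)
cv2.imwrite('pics/b1.png',im[:,:,::-1])
E
```

```text
t 16.95 p [ 0.5092 -0.0433  0.1924] rpy [-1.8000e+02  4.0000e-02 -1.0018e+02] F [ 0.5  0.4 -0.3] gap 0.0535 gf 102.4
all 8939 [[-1.1, -20.4, -40.2], [11.9, -0.2, -32.5], [22.8, 20.4, 1.9]]
centre y,z mm [ 0.06 -9.98] tilt yaw,pitch deg [-1.    8.59] n 3977 x range mm [-0.9 17.2] face x [ 7.6 14.2 18.7]
scene red 540 t [50.4 51.4 56.2 73.3 76.5] zmax 0.1488
scene brass 27 t [72.4 84.9 88.2 90.2 92.6] zmax 0.1434
```

View pics/b1.png

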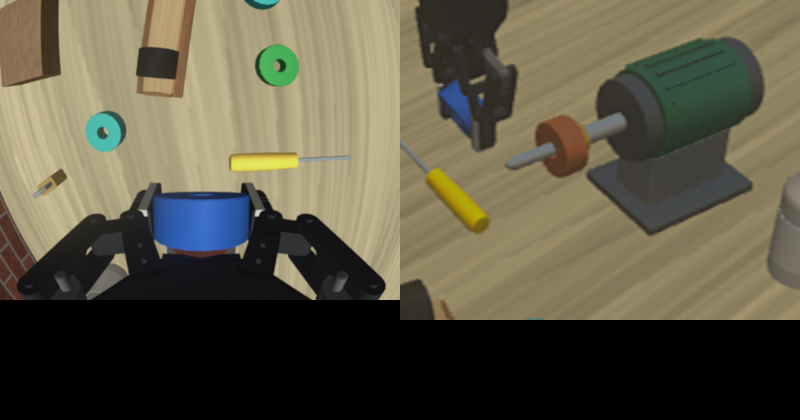

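The wrist part of the view shows the blue wheel at (203,222) pitched in the grip. In the scene part the red wheel is still seated at (563,145). I'll measure the tilt.

```bash
cat > tilt.py <<'E'
from h import *
from plan import T
from scipy.optimize import least_squares
def tilt(r=.028,L=.026,c=None):
    s=sense();c=capture('wrist') if c is None else c;M=T(s['tcp_pos'],s['eef_rot']);p=(wcloud(c)-M[:3,3])@M[:3,:3]
    h=cv2.cvtColor(c['color'],cv2.COLOR_RGB2HSV).astype(int)
    m=(h[...,0]>100)&(h[...,0]<130)&(h[...,1]>100)&(np.abs(p)<.06).all(-1);p=p[m]
    # solid distance: finite cylinder, centre q0..2, pitch q3 (about tool y), yaw q4
    def f(q):
        d=np.array([np.cos(q[3])*np.cos(q[4]),np.sin(q[4]),np.sin(q[3])*np.cos(q[4])]);v=p-q[:3];a=v@d;rr=np.linalg.norm(v-np.outer(a,d),axis=1)
        e1=rr-r;e2=abs(a)-L/2
        return np.where((e1>0)&(e2>0),np.hypot(e1,e2),np.maximum(e1,e2))
    best=min((least_squares(f,[0,0,0,t0,0],loss='soft_l1',f_scale=.001) for t0 in(-.5,-.2,.2,.5)),key=lambda s:s.cost)
    print('centre mm',(best.x[:3]*1000).round(1),'axis pitch (z per x), yaw deg',np.degrees(best.x[3:]).round(1),'rms',np.sqrt((best.fun**2).mean()).round(4),len(p))
if __name__=='__main__': tilt()
E
python3 tilt.py
```

```text
centre mm [ -0.2  -0.2 -10.3] axis pitch (z per x), yaw deg [24.2 -0.2] rms 0.0012 10324
```

Request:
{"op": "move_arm", "data": {
  "targets": [0,0,0,0,0,0.072,-1,0,0,0,0,0,0.072,-1,0,0,0,0,0,0.073,-1,0,0,0,0,0,0,-1,0,0,0,0,0,0,-1],
  "squeeze": 25
}}

```text
time_s: 17.52
tcp_pos: [0.5096, -0.0419, 0.1276]
eef_rot: [3.141, 0.0, -1.746]
force: [0.0, 0.8, -0.8]
finger_gap: 0.0534
grasp_force: 102.3
```

Request:
{"op": "move_arm", "data": {
  "targets": [0,0,0,0,0,0,-1,0,0,0,0,0,0,-1,0,0,0,0,0,0,-1,0,0,0,0,0,0,-1,0,0,0,0,0,0,-1]
}}

```text
time_s: 17.93
tcp_pos: [0.5103, -0.0419, 0.129]
eef_rot: [-3.138, 0.002, -1.746]
force: [0.8, -0.7, -1.2]
finger_gap: 0.0535
grasp_force: 102.4
```

```bash
python3 tilt.py; python3 plan.py .5137 -.0209 .1273 -100.1 0
```

```text
centre mm [ -0.2  -0.2 -10.3] axis pitch (z per x), yaw deg [24.1 -0.3] rms 0.0006 10232
t 17.98 p [ 0.5102 -0.0419  0.1288] rpy [-1.7983e+02  1.0000e-01 -1.0006e+02] F [ 0.   0.4 -0.4] gap 0.0534 gf 102.4
err tool mm [-21.3   0.2   1.5] deg [-0.17  0.1   0.04]
```

Request:
{"op": "move_arm", "data": {
  "targets": [0,0,0,-0.016,0,0.001,-1,0,0,0,-0.016,0,0.001,-1,0,0,0,-0.016,0,0,-1,0,0,0,-0.016,0,0,-1,0,0,0,-0.01,0,0,-1]
}}

```text
time_s: 18.4
tcp_pos: [0.5134, -0.0216, 0.1279]
eef_rot: [-3.142, -0.004, -1.745]
force: [2.2, -20.2, 0.2]
finger_gap: 0.0537
grasp_force: 102.5
```

Request:
{"op": "move_arm", "data": {
  "targets": [0,0,0,-0.007,0,0,-1,0,0,0,-0.007,0,0,-1,0,0,0,-0.007,0,0,-1]
}}

```text
time_s: 18.65
tcp_pos: [0.5134, -0.0206, 0.1282]
eef_rot: [3.139, -0.012, -1.745]
force: [3.6, -39.7, 1.5]
finger_gap: 0.0537
grasp_force: 102.6
```

```bash
python3 tilt.py; python3 plan.py .5152 -.013 .1273 -100.1 0
```

```text
centre mm [  0.2  -0.3 -10.3] axis pitch (z per x), yaw deg [23.2 -0.2] rms 0.0007 10461
t 18.7 p [ 0.5134 -0.0207  0.1282] rpy [ 179.85   -0.69 -100.01] F [  3.8 -32.2   1.3] gap 0.0536 gf 102.6
err tool mm [-7.9 -0.4  0.8] deg [ 0.15 -0.69  0.09]
```

Request:
{"op": "move_arm", "data": {
  "targets": [0,0,0,0.012,0,0,-1,0,0,0,0,0,0,0.25,0,0,0,0,0,0,0.25],
  "squeeze": 25
}}

```text
time_s: 18.95
tcp_pos: [0.5134, -0.0214, 0.1279]
eef_rot: [3.141, -0.006, -1.747]
force: [0.9, -19.4, 0.4]
finger_gap: 0.0537
grasp_force: 102.7
```

Request:
{"op": "move_arm", "data": {
  "targets": [0,0,0,0,0,0,0.28,0,0,0,0,0,0,0.28],
  "squeeze": 25
}}

```text
time_s: 19.12
tcp_pos: [0.5144, -0.0179, 0.1278]
eef_rot: [-3.14, 0.001, -1.747]
force: [-0.7, 0.5, 0.8]
finger_gap: 0.0548
grasp_force: 0.0
```

Request:
{"op": "move_arm", "data": {
  "targets": [0,0,0,0,0,0,0.3],
  "squeeze": 25
}}

```text
time_s: 19.2
tcp_pos: [0.5147, -0.0171, 0.1278]
eef_rot: [-3.139, 0.002, -1.746]
force: [-0.2, 0.8, 0.6]
finger_gap: 0.0558
grasp_force: 0.0
```

Request:
{"op": "move_arm", "data": {
  "targets": [0,0,0,0,0,0,-1,0,0,0,0,0,0,-1],
  "squeeze": 25
}}

```text
time_s: 19.37
tcp_pos: [0.5146, -0.0168, 0.1278]
eef_rot: [-3.139, 0.002, -1.746]
force: [0.1, -0.3, 0.0]
finger_gap: 0.0326
grasp_force: 0.0
```

```bash
python3 tilt.py; python3 -c "
from h import *
c=capture('wrist');s=capture('scene')
im=np.zeros((420,800,3),np.uint8);im[:300,:400]=cv2.resize(c['color'],(400,300));im[:320,400:]=cv2.resize(s['color'][100:260,200:400],(400,320))
cv2.imwrite('pics/b2.png',im[:,:,::-1])"
```

```text
centre mm [-2.4 11.4 16.4] axis pitch (z per x), yaw deg [-3.2  0.5] rms 0.0 18
```

View pics/b2.png

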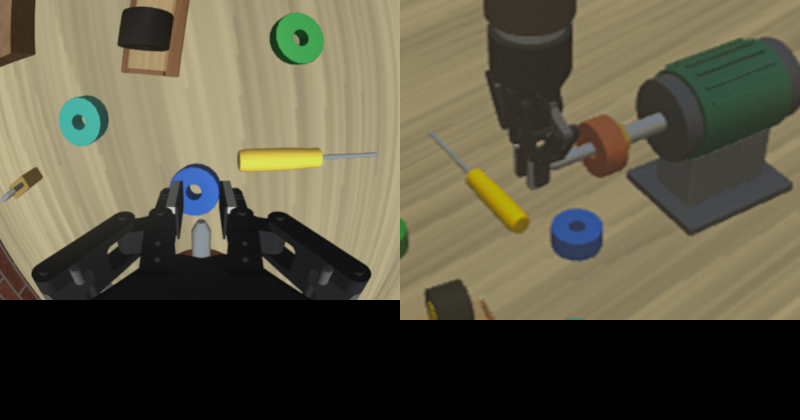

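The view shows the blue wheel dropped; it now lies flat on the bench near wrist pixel (195,190), with the tip right beside it. I'll measure where it lies.

```bash
cat > flat.py <<'E'
from h import *
from plan import st
import onrod
def flat(c,w,n):
    h=cv2.cvtColor(c['color'],cv2.COLOR_RGB2HSV).astype(int)
    m=(h[...,0]>105)&(h[...,0]<128)&(h[...,1]>120)&(w[...,2]<.09)&(abs(w[...,0]-.5)<.2)&(abs(w[...,1])<.25);p=w[m]
    if len(p)<20: print(n,'none');return
    t=p[p[:,2]>np.percentile(p[:,2],98)-.006]
    e=cv2.minEnclosingCircle((t[:,:2]*1000).astype(np.float32))
    print(n,len(p),'z',np.percentile(p[:,2],[2,98]).round(4),'top circle',np.round(e[0],1),round(e[1],1))
if __name__=='__main__':
    st()
    for n in('scene','top','wrist'):
        c=capture(n);w=wcloud(c) if n=='wrist' else cloud(c);flat(c,w,n)
        if n!='wrist':onrod.on(c,w,n)
E
python3 flat.py; python3 -c "
from h import *
print(sense()['qpos'].round(3))"
```

```text
t 19.52 p [ 0.5145 -0.017   0.1277] rpy [-1.7988e+02  9.0000e-02 -1.0003e+02] F [-0.1 -0.5  0.7] gap 0.0096 gf 0.0
scene 345 z [0.0032 0.0285] top circle [524.3  34.6] 28.6
scene red 535 t [50.7 51.5 56.8 73.5 76.7] zmax 0.1494
scene brass 26 t [68.  84.8 87.7 90.2 92.9] zmax 0.145
scene black 110 t [-24.9 -24.4 -21.3 -11.5  45.3] zmax 0.159
top 65 z [0.0176 0.0291] top circle [507.8  32.1] 18.2
wrist 642 z [0.0067 0.0261] top circle [526.3  31.2] 26.6
[ 0.282  0.324 -0.426 -0.001 -0.818 -0.457]
```

```bash
python3 - <<'E'
from h import *
from scipy.spatial.transform import Rotation as R
c=capture('top');w=cloud(c);h=cv2.cvtColor(c['color'],cv2.COLOR_RGB2HSV).astype(int)
a=np.radians(-10.1);ax=np.array([-np.sin(a),np.cos(a)]);la=np.array([ax[1],-ax[0]]);tip=np.array([.5176,-.0013])
m0=(h[...,1]>110)&(w[...,2]>.006)&(w[...,2]<.07)
for n,lo,hi in(('yellow',24,33),('green',45,75),('teal',80,98),('blue',105,128)):
    m=(m0&(h[...,0]>=lo)&(h[...,0]<=hi)).astype(np.uint8);k,l,s,_=cv2.connectedComponentsWithStats(m)
    for i in range(1,k):
        if s[i,4]>25:
            p=w[l==i];q=p[:,:2]-tip;t=q@ax*1000;u=q@la*1000
            print(n,s[i,4],'xy',p[:,:2].mean(0).round(3),'t',t.min().round(),t.max().round(),'u',u.min().round(),u.max().round(),'zmax',p[:,2].max().round(3))
import flat
for n in('scene','wrist'):
    c=capture(n);flat.flat(c,wcloud(c) if n=='wrist' else cloud(c),n)
E
```

```text
yellow 402 xy [0.426 0.009] t -17.0 7.0 u -141.0 -44.0 zmax 0.031
green 431 xy [ 0.394 -0.122] t -168.0 -113.0 u -127.0 -74.0 zmax 0.033
teal 258 xy [ 0.645 -0.082] t -78.0 -28.0 u 110.0 162.0 zmax 0.034
teal 431 xy [ 0.393 -0.231] t -275.0 -221.0 u -109.0 -55.0 zmax 0.034
blue 70 xy [0.505 0.031] t 14.0 50.0 u -25.0 -7.0 zmax 0.031
scene 346 z [0.0026 0.0285] top circle [524.5  34.5] 28.2
wrist 635 z [0.0072 0.026 ] top circle [526.2  31.4] 26.9
```

```bash
cat > sp.py <<'E'
from h import *
from plan import T,st
import sys
from scipy.spatial.transform import Rotation as R
a=np.radians(-10.1);ax=np.array([-np.sin(a),np.cos(a),0]);la=np.array([ax[1],-ax[0],0]);tip=np.array([.5176,-.0013,0])
# args: t u z(mm) tilt(deg about tool y; - leans fingers to motor) n ... ; straight-line rows, turn first row-wise
def go(args):
    s=sense();M=T(s['tcp_pos'],s['eef_rot']);p=M[:3,3]-tip
    B0=R.from_euler('xyz',[np.pi,0,np.radians(-100.1)])
    print('now t,u,z',(p@ax*1000).round(1),(p@la*1000).round(1),(p[2]*1000).round(1),'rot rel',(B0.inv()*R.from_matrix(M[:3,:3])).as_rotvec(True).round(2),'q',s['qpos'].round(2))
    for i in range(0,len(args),5):
        t,u,z,ti,n=args[i:i+5];n=int(n)
        Rb=(B0*R.from_rotvec([0,np.radians(ti),0])).as_matrix();pb=tip+ax*t/1e3+la*u/1e3+[0,0,z/1e3]
        D=M[:3,:3].T@Rb;w=R.from_matrix(D).as_rotvec()/n;Rs=R.from_rotvec(w).as_matrix()
        d=np.linalg.solve(sum(np.linalg.matrix_power(Rs,k) for k in range(n)),M[:3,:3].T@(pb-M[:3,3]))
        print(n,'turn',(np.degrees(w)/180).round(4),'shift',(d/.3).round(4),'mm/row',(np.linalg.norm(d)*1000).round(1))
        M=np.eye(4);M[:3,:3]=Rb;M[:3,3]=pb
if __name__=='__main__': st();go(list(map(float,sys.argv[1:])))
E
python3 sp.py -110 4 220 0 4 -60 4 180 -55 9 -37 5 75 -55 4 36 5 23 -55 6
```

```text
t 19.82 p [ 0.5143 -0.0174  0.1277] rpy [-1.7989e+02  8.0000e-02 -1.0006e+02] F [-0.8  0.7 -0.8] gap -0.0002 gf 0.0
now t,u,z -16.4 -0.4 127.7 rot rel [ 0.11 -0.08 -0.04] q [ 0.28  0.32 -0.43 -0.   -0.82 -0.46]
4 turn [-0.0001  0.0001  0.0001] shift [ 0.0779 -0.0037 -0.077 ] mm/row 32.9
9 turn [-0.    -0.034 -0.   ] shift [-0.0111 -0.      0.022 ] mm/row 7.4
4 turn [0. 0. 0.] shift [ 0.0607 -0.0008  0.0659] mm/row 26.9
6 turn [0. 0. 0.] shift [0.0004 0.     0.0498] mm/row 14.9
```

Request:
{"op": "move_arm", "data": {
  "targets": [0,0,0,0.078,-0.0037,-0.077,0.6,0,0,0,0.078,-0.0037,-0.077,0.6,0,0,0,0.078,-0.0037,-0.077,0.6,0,0,0,0.078,-0.0037,-0.077,0.6,0,0,0,0,0,0,0.6]
}}

```text
time_s: 20.23
tcp_pos: [0.5041, -0.1133, 0.225]
eef_rot: [-3.13, 0.002, -1.749]
force: [0.7, 0.1, -0.4]
finger_gap: 0.0607
grasp_force: 0.0
```

Request:
{"op": "move_arm", "data": {
  "targets": [0,-0.034,0,-0.0111,0,0.022,0.6,0,-0.034,0,-0.0111,0,0.022,0.6,0,-0.034,0,-0.0111,0,0.022,0.6,0,-0.034,0,-0.0111,0,0.022,0.6,0,-0.034,0,-0.0111,0,0.022,0.6]
}}

```text
time_s: 20.65
tcp_pos: [0.5069, -0.0874, 0.1921]
eef_rot: [-3.136, 0.541, -1.744]
force: [1.1, -0.0, 0.1]
finger_gap: 0.0686
grasp_force: 0.0
```

Request:
{"op": "move_arm", "data": {
  "targets": [0,-0.034,0,-0.0111,0,0.022,0.6,0,-0.034,0,-0.0111,0,0.022,0.6,0,-0.034,0,-0.0111,0,0.022,0.6,0,-0.034,0,-0.0111,0,0.022,0.6,0,0,0,0,0,0,0.6]
}}

```text
time_s: 21.07
tcp_pos: [0.51, -0.0623, 0.1763]
eef_rot: [3.13, 0.967, -1.76]
force: [0.4, -0.2, -0.6]
finger_gap: 0.0683
grasp_force: 0.0
```

Request:
{"op": "move_arm", "data": {
  "targets": [0,0,0,0,0,0,0.6,0,0,0,0,0,0,0.6,0,0,0,0,0,0,0.6,0,0,0,0,0,0,0.6]
}}

```text
time_s: 21.4
tcp_pos: [0.5112, -0.0606, 0.1811]
eef_rot: [-3.134, 0.961, -1.738]
force: [0.4, -0.2, 0.2]
finger_gap: 0.0681
grasp_force: 0.0
```

```bash
python3 sp.py -37 5 75 -55 4 36 5 23 -55 6
```

```text
t 21.4 p [ 0.5112 -0.0606  0.1811] rpy [-179.56   55.05  -99.6 ] F [ 0.4 -0.2  0.2] gap 0.0681 gf 0.0
now t,u,z -59.5 4.1 181.1 rot rel [  0.17 -55.05  -0.25] q [-0.38  0.45 -0.08 -0.95 -1.42  0.56]
4 turn [-0.      0.0001  0.0004] shift [ 0.0617 -0.0005  0.066 ] mm/row 27.1
6 turn [0. 0. 0.] shift [0.0004 0.     0.0498] mm/row 14.9
```

Request:
{"op": "move_arm", "data": {
  "targets": [0,0,0.0004,0.0617,-0.0005,0.066,0.6,0,0,0.0004,0.0617,-0.0005,0.066,0.6,0,0,0.0004,0.0617,-0.0005,0.066,0.6,0,0,0,0.0617,-0.0005,0.066,0.6,0,0,0,0,0,0,0.6]
}}

```text
time_s: 21.82
tcp_pos: [0.5136, -0.0369, 0.0704]
eef_rot: [3.125, 0.964, -1.761]
force: [-0.5, -0.1, 0.2]
finger_gap: 0.0682
grasp_force: 0.0
```

Request:
{"op": "move_arm", "data": {
  "targets": [0,0,0,0,0,0,0.6,0,0,0,0,0,0,0.6,0,0,0,0,0,0,0.6,0,0,0,0,0,0,0.6,0,0,0,0,0,0,0.6]
}}

```text
time_s: 22.23
tcp_pos: [0.5161, -0.0394, 0.0754]
eef_rot: [-3.138, 0.962, -1.746]
force: [-0.4, 0.6, -0.5]
finger_gap: 0.0685
grasp_force: 0.0
```

```bash
python3 sp.py 36 5 24 -55 6; python3 -c "
import flat
from h import *
for n in('scene','wrist'):
    c=capture(n);flat.flat(c,wcloud(c) if n=='wrist' else cloud(c),n)"
```

```text
t 22.23 p [ 0.5161 -0.0394  0.0754] rpy [-179.82   55.12 -100.04] F [-0.4  0.6 -0.5] gap 0.0685 gf 0.0
now t,u,z -37.8 5.2 75.4 rot rel [ 1.400e-01 -5.512e+01  4.000e-02] q [-0.35  0.61 -0.15 -1.01 -1.28  0.73]
6 turn [-0.0001  0.0001  0.    ] shift [-0.0001  0.0002  0.05  ] mm/row 15.0
scene 361 z [0.0029 0.0285] top circle [525.2  34.7] 27.8
wrist 3645 z [0.0017 0.025 ] top circle [525.5  34.8] 27.7
```

Request:
{"op": "move_arm", "data": {
  "targets": [0,0,0,0,0,0.05,0.6,0,0,0,0,0,0.05,0.6,0,0,0,0,0,0.05,0.6,0,0,0,0,0,0.05,0.6,0,0,0,0,0,0.05,0.6]
}}

```text
time_s: 22.75
tcp_pos: [0.5262, 0.0234, 0.0297]
eef_rot: [3.137, 0.963, -1.752]
force: [0.4, -0.1, 0.7]
finger_gap: 0.0682
grasp_force: 0.0
```

Request:
{"op": "move_arm", "data": {
  "targets": [0,0,0,0,0,0.03,0.6,0,0,0,0,0,0.02,0.6,0,0,0,0,0,0,0.6,0,0,0,0,0,0,0.6,0,0,0,0,0,0,0.6]
}}

```text
time_s: 23.17
tcp_pos: [0.5288, 0.0333, 0.0227]
eef_rot: [3.141, 0.962, -1.749]
force: [0.2, -1.2, -1.1]
finger_gap: 0.0682
grasp_force: 0.0
```

```bash
python3 sp.py 36 5 24 -55 1; python3 -c "
import flat
from h import *
for n in('scene','wrist'):
    c=capture(n);flat.flat(c,wcloud(c) if n=='wrist' else cloud(c),n)"
```

```text
t 23.17 p [0.5288 0.0333 0.0227] rpy [ 179.96   55.14 -100.23] F [ 0.2 -1.2 -1.1] gap 0.0682 gf 0.0
now t,u,z 36.1 5.0 22.7 rot rel [ 2.000e-02 -5.514e+01  9.000e-02] q [-0.24  0.69 -0.18 -1.11 -1.16  0.79]
1 turn [-0.0003  0.0008 -0.0004] shift [-0.0034 -0.0001 -0.0026] mm/row 1.3
scene 250 z [0.0158 0.0309] top circle [532.8  20.1] 43.6
wrist 7764 z [0.0009 0.025 ] top circle [543.5  83.5] 79.4
```

Request:
{"op": "move_arm", "data": {
  "targets": [0,0,0,0,0,0,-1,0,0,0,0,0,0,-1,0,0,0,0,0,0,-1,0,0,0,0,0,0,-1],
  "squeeze": 40
}}

```text
time_s: 23.6
tcp_pos: [0.5286, 0.0334, 0.0232]
eef_rot: [3.141, 0.963, -1.749]
force: [-1.4, -2.9, 6.2]
finger_gap: 0.055
grasp_force: 41.8
```

```bash
python3 sp.py 20 6 30 -55 2 -60 8 60 -55 4 -110 10 200 -55 5; python3 -c "
from tilt import *
tilt()"
```

```text
t 23.6 p [0.5286 0.0334 0.0232] rpy [ 179.94   55.19 -100.23] F [-1.4 -2.9  6.2] gap 0.055 gf 41.8
now t,u,z 36.1 4.8 23.2 rot rel [ 1.000e-02 -5.519e+01  9.000e-02] q [-0.24  0.69 -0.18 -1.11 -1.16  0.79]
2 turn [-0.0001  0.0005 -0.0002] shift [ 0.006  -0.0021 -0.0284] mm/row 8.7
4 turn [0. 0. 0.] shift [ 0.0178 -0.0017 -0.0689] mm/row 21.4
5 turn [0. 0. 0.] shift [-0.0573 -0.0013 -0.0808] mm/row 29.7
centre mm [ 7.  -0.3 10. ] axis pitch (z per x), yaw deg [34.9 -0. ] rms 0.0005 7835
```

Request:
{"op": "move_arm", "data": {
  "targets": [0,0,0,0.004,-0.002,-0.028,-1,0,0,0,0.006,-0.002,-0.028,-1,0,0,0,0.0178,-0.0017,-0.0689,-1,0,0,0,0.0178,-0.0017,-0.0689,-1,0,0,0,0.0178,-0.0017,-0.0689,-1]
}}

```text
time_s: 24.07
tcp_pos: [0.5177, -0.0426, 0.0519]
eef_rot: [3.139, 0.962, -1.751]
force: [-0.4, -0.4, -0.9]
finger_gap: 0.0542
grasp_force: 42.5
```

Request:
{"op": "move_arm", "data": {
  "targets": [0,0,0,0.0178,-0.0017,-0.0689,-1,0,0,0,-0.0573,-0.001,-0.0808,-1,0,0,0,-0.0573,-0.001,-0.0808,-1,0,0,0,-0.0573,-0.001,-0.0808,-1,0,0,0,-0.0573,-0.001,-0.0808,-1]
}}

```text
time_s: 24.48
tcp_pos: [0.5087, -0.1022, 0.1721]
eef_rot: [3.138, 0.962, -1.753]
force: [0.5, -0.6, -1.8]
finger_gap: 0.0546
grasp_force: 42.5
```

Request:
{"op": "move_arm", "data": {
  "targets": [0,0,0,-0.0573,-0.001,-0.0808,-1,0,0,0,0,0,0,-1,0,0,0,0,0,0,-1]
}}

```text
time_s: 24.73
tcp_pos: [0.5081, -0.1121, 0.2007]
eef_rot: [-3.136, 0.961, -1.746]
force: [-0.2, 0.3, -0.6]
finger_gap: 0.0551
grasp_force: 42.5
```

```bash
python3 tilt.py; python3 sp.py -110 10 200 -35 3; python3 - <<'E'
from h import *
import flat,onrod
c=capture('scene');onrod.on(c,cloud(c),'scene')
E
```

```text
centre mm [ 7.  -0.3 10.1] axis pitch (z per x), yaw deg [34.9 -0.1] rms 0.0005 7889
t 24.78 p [ 0.5074 -0.1113  0.1992] rpy [ 179.94   55.13 -100.31] F [-1.4  0.8 -1.2] gap 0.0543 gf 42.5
now t,u,z -110.1 9.3 199.2 rot rel [ 5.000e-02 -5.513e+01  1.700e-01] q [-0.46  0.46 -0.02 -0.91 -1.51  0.54]
3 turn [-0.0002  0.0373 -0.0003] shift [-0.0007 -0.0008 -0.0005] mm/row 0.4
scene red 534 t [50.7 51.5 56.5 72.8 76.5] zmax 0.1495
scene brass 26 t [67.8 85.  87.8 90.4 93.2] zmax 0.1386
```

```bash
cat > ik.py <<'E'
import numpy as np, itertools
from scipy.spatial.transform import Rotation as R
E=lambda ax,a:R.from_euler(ax,a)
data=[([1.607,.385,.008,0,-1.194,-.259],[np.pi,0,-.223]),([.282,.324,-.426,-.001,-.818,-.457],np.radians([-179.88,.09,-100.03])),([-.46,.46,-.02,-.91,-1.51,.54],np.radians([179.94,55.13,-100.31])),([-.24,.69,-.18,-1.11,-1.16,.79],np.radians([179.94,55.19,-100.23]))]
def fk(q,s,k): return E('z',q[0])*E('y',q[1]-q[2])*E('x',s[0]*q[3])*E('y',s[1]*q[4])*E('x',s[2]*q[5]+k)*E('y',np.pi/2)
best=None
for s in itertools.product([1,-1],repeat=3):
    for k in np.arange(-np.pi,np.pi,.01):
        e=max((fk(q,s,k).inv()*E('xyz',r)).magnitude() for q,r in data)
        if best is None or e<best[0]: best=(e,s,k)
print(best)
_,s,k=best
for q1,P,lean in((-.15,.7,-35),(0,.75,-35),(-.3,.6,-35)):
    T=E('xyz',[np.pi,0,np.radians(-100.1)])*E('y',np.radians(lean))
    for roll in(0,np.pi):
        W=(E('z',q1)*E('y',P)).inv()*T*E('z',roll)*E('y',-np.pi/2)
        a=W.as_euler('XYX');
        for al in((a[0],a[1],a[2]),(a[0]+np.pi,-a[1],a[2]+np.pi)):
            q=[s[0]*al[0],s[1]*al[1],s[2]*(al[2]-k)];q=[(x+np.pi)%(2*np.pi)-np.pi for x in q];print(q1,roll>0,np.round(q,2))
E
python3 ik.py
```

```text
(0.006204074982289217, (-1, -1, -1), np.float64(-1.5715926535898266))
-0.15 False [-0.75 -1.    0.43]
-0.15 False [ 2.39  1.   -2.71]
-0.15 True [-0.75 -1.   -2.71]
-0.15 True [2.39 1.   0.43]
0 False [-0.82 -0.89  0.38]
0 False [ 2.33  0.89 -2.76]
0 True [-0.82 -0.89 -2.76]
0 True [2.33 0.89 0.38]
-0.3 False [-0.67 -1.15  0.46]
-0.3 False [ 2.47  1.15 -2.68]
-0.3 True [-0.67 -1.15 -2.68]
-0.3 True [2.47 1.15 0.46]
```

Request:
{"op": "move_arm", "data": {
  "targets": [0,0,-0.0385,0,0,0,-1,0,0,-0.0385,0,0,0,-1,0,0,-0.0385,0,0,0,-1,0,0,-0.0385,0,0,0,-1,0,0,-0.0385,0,0,0,-1]
}}

```text
time_s: 25.25
tcp_pos: [0.507, -0.1102, 0.1972]
eef_rot: [-2.456, 0.742, -0.865]
force: [-1.3, -0.2, -0.6]
finger_gap: 0.0547
grasp_force: 42.5
```

Request:
{"op": "move_arm", "data": {
  "targets": [0,0,-0.0385,0,0,0,-1,0,0,-0.0385,0,0,0,-1,0,0,-0.0385,0,0,0,-1,0,0,-0.0385,0,0,0,-1,0,0,-0.0385,0,0,0,-1]
}}

```text
time_s: 25.67
tcp_pos: [0.507, -0.1102, 0.1972]
eef_rot: [-2.21, 0.295, -0.387]
force: [-0.2, 0.4, -2.0]
finger_gap: 0.0547
grasp_force: 42.6
```

Request:
{"op": "move_arm", "data": {
  "targets": [0,0,-0.0385,0,0,0,-1,0,0,-0.0385,0,0,0,-1,0,0,-0.0385,0,0,0,-1,0,0,-0.0385,0,0,0,-1,0,0,-0.0385,0,0,0,-1]
}}

```text
time_s: 26.08
tcp_pos: [0.507, -0.1102, 0.1972]
eef_rot: [-2.192, -0.199, -0.034]
force: [-0.2, 0.6, -1.3]
finger_gap: 0.0548
grasp_force: 42.6
```

Request:
{"op": "move_arm", "data": {
  "targets": [0,0,-0.0385,0,0,0,-1,0,0,-0.0385,0,0,0,-1,0,0,-0.0385,0,0,0,-1,0,0,-0.0385,0,0,0,-1,0,0,-0.0385,0,0,0,-1]
}}

```text
time_s: 26.5
tcp_pos: [0.507, -0.1102, 0.1972]
eef_rot: [-2.38, -0.663, 0.4]
force: [-0.1, -0.0, -0.2]
finger_gap: 0.0541
grasp_force: 42.5
```

Request:
{"op": "move_arm", "data": {
  "targets": [0,0,-0.0385,0,0,0,-1,0,0,-0.0385,0,0,0,-1,0,0,-0.0385,0,0,0,-1,0,0,-0.0385,0,0,0,-1,0,0,-0.0385,0,0,0,-1]
}}

```text
time_s: 26.92
tcp_pos: [0.5706, -0.0725, 0.2997]
eef_rot: [-2.77, -0.824, 0.958]
force: [0.5, -0.9, -1.7]
finger_gap: 0.0547
grasp_force: 42.5
```

Request:
{"op": "move_arm", "data": {
  "targets": [0,0,-0.0385,0,0,0,-1,0,0,0,0,0,0,-1,0,0,0,0,0,0,-1,0,0,0,0,0,0,-1]
}}

```text
time_s: 27.25
tcp_pos: [0.5845, -0.0602, 0.3251]
eef_rot: [-2.846, -0.829, 1.066]
force: [-0.2, 0.6, -1.3]
finger_gap: 0.0543
grasp_force: 42.5
```

```bash
sed -i "s/B0\*R.from_rotvec(\[0,np.radians(ti),0\])/B0*R.from_rotvec([0,np.radians(ti),0])*ROLL/; s/^a=np.radians/ROLL=R.from_euler('z',np.pi) if '--roll' in sys.argv else R.identity()\na=np.radians/; s/sys.argv\[1:\]))/[x for x in sys.argv[1:] if x!='--roll']))/" sp.py
python3 tilt.py; python3 sp.py --roll -110 0 200 -35 4 -50 0 160 -35 3
```

```text
centre mm [ 4.6  0.5 10.1] axis pitch (z per x), yaw deg [34.9 -0.1] rms 0.0005 7901
t 27.3 p [ 0.5843 -0.0606  0.3248] rpy [-162.97  -47.47   61.01] F [-0.5 -0.7 -0.8] gap 0.0541 gf 42.5
now t,u,z -46.7 76.0 324.8 rot rel [  70.7   -11.65 -153.83] q [-0.28  0.39  0.25 -0.85 -1.61  3.1 ]
4 turn [-0.0061 -0.0199 -0.017 ] shift [-0.1182 -0.0464  0.0405] mm/row 40.0
3 turn [0. 0. 0.] shift [ 0.0291 -0.      0.0746] mm/row 24.0
```

q6 hit its limit at 3.1, so I'll make the half turn the other way round.

Request:
{"op": "move_arm", "data": {
  "targets": [0,0,0.0385,0,0,0,-1,0,0,0.0385,0,0,0,-1,0,0,0.0385,0,0,0,-1,0,0,0.0385,0,0,0,-1,0,0,0.0385,0,0,0,-1]
}}

```text
time_s: 27.72
tcp_pos: [0.5843, -0.0614, 0.325]
eef_rot: [-2.407, -0.513, 0.383]
force: [0.0, 0.1, -0.7]
finger_gap: 0.0547
grasp_force: 42.5
```

Request:
{"op": "move_arm", "data": {
  "targets": [0,0,0.0385,0,0,0,-1,0,0,0.0385,0,0,0,-1,0,0,0.0385,0,0,0,-1,0,0,0.0385,0,0,0,-1,0,0,0.0385,0,0,0,-1]
}}

```text
time_s: 28.13
tcp_pos: [0.5843, -0.0613, 0.325]
eef_rot: [-2.276, -0.071, -0.053]
force: [-0.3, -0.8, -1.0]
finger_gap: 0.0547
grasp_force: 42.5
```

Request:
{"op": "move_arm", "data": {
  "targets": [0,0,0.0385,0,0,0,-1,0,0,0.0385,0,0,0,-1,0,0,0.0385,0,0,0,-1,0,0,0.0385,0,0,0,-1,0,0,0.0385,0,0,0,-1]
}}

```text
time_s: 28.55
tcp_pos: [0.5843, -0.0614, 0.325]
eef_rot: [-2.342, 0.382, -0.462]
force: [-0.1, -0.6, -1.1]
finger_gap: 0.0548
grasp_force: 42.5
```

Request:
{"op": "move_arm", "data": {
  "targets": [0,0,0.0385,0,0,0,-1,0,0,0.0385,0,0,0,-1,0,0,0.0385,0,0,0,-1,0,0,0.0385,0,0,0,-1,0,0,0.0385,0,0,0,-1]
}}

```text
time_s: 28.97
tcp_pos: [0.5843, -0.0613, 0.325]
eef_rot: [-2.663, 0.755, -1.037]
force: [1.0, 0.9, -1.8]
finger_gap: 0.0544
grasp_force: 42.5
```

Request:
{"op": "move_arm", "data": {
  "targets": [0,0,0.0385,0,0,0,-1,0,0,0.0385,0,0,0,-1,0,0,0.0385,0,0,0,-1,0,0,0.0385,0,0,0,-1,0,0,0.0385,0,0,0,-1]
}}

```text
time_s: 29.38
tcp_pos: [0.5843, -0.0614, 0.325]
eef_rot: [2.967, 0.855, -1.914]
force: [-0.9, -1.4, -1.7]
finger_gap: 0.0546
grasp_force: 42.5
```

```bash
python3 sp.py --roll -110 0 200 -35 26
```

```text
t 29.38 p [ 0.5843 -0.0614  0.325 ] rpy [ 170.01   48.98 -109.67] F [-0.9 -1.4 -1.7] gap 0.0546 gf 42.5
now t,u,z -47.4 76.2 325.0 rot rel [ -5.27 -49.46   4.69] q [-0.29  0.39  0.25 -0.85 -1.61  0.07]
26 turn [ 0.0047 -0.0011  0.0369] shift [ 0.0154 -0.0255  0.0041] mm/row 9.0
```

Request:
{"op": "move_arm", "data": {
  "targets": [0.0047,-0.0011,0.0369,0.0154,-0.0255,0.0041,-1,0.0047,-0.0011,0.0369,0.0154,-0.0255,0.0041,-1,0.0047,-0.0011,0.0369,0.0154,-0.0255,0.0041,-1,0.0047,-0.0011,0.0369,0.0154,-0.0255,0.0041,-1,0.0047,-0.0011,0.0369,0.0154,-0.0255,0.0041,-1]
}}

```text
time_s: 29.8
tcp_pos: [0.6093, -0.0831, 0.2945]
eef_rot: [2.524, 0.636, -2.657]
force: [0.1, -0.1, -0.9]
finger_gap: 0.0547
grasp_force: 42.5
```

Request:
{"op": "move_arm", "data": {
  "targets": [0.0047,-0.0011,0.0369,0.0154,-0.0255,0.0041,-1,0.0047,-0.0011,0.0369,0.0154,-0.0255,0.0041,-1,0.0047,-0.0011,0.0369,0.0154,-0.0255,0.0041,-1,0.0047,-0.0011,0.0369,0.0154,-0.0255,0.0041,-1,0.0047,-0.0011,0.0369,0.0154,-0.0255,0.0041,-1]
}}

```text
time_s: 30.22
tcp_pos: [0.6098, -0.1086, 0.2579]
eef_rot: [2.371, 0.269, 3.12]
force: [0.9, 0.6, 0.3]
finger_gap: 0.0546
grasp_force: 42.5
```

Request:
{"op": "move_arm", "data": {
  "targets": [0.0047,-0.0011,0.0369,0.0154,-0.0255,0.0041,-1,0.0047,-0.0011,0.0369,0.0154,-0.0255,0.0041,-1,0.0047,-0.0011,0.0369,0.0154,-0.0255,0.0041,-1,0.0047,-0.0011,0.0369,0.0154,-0.0255,0.0041,-1,0.0047,-0.0011,0.0369,0.0154,-0.0255,0.0041,-1]
}}

```text
time_s: 30.63
tcp_pos: [0.5865, -0.1271, 0.2247]
eef_rot: [2.413, -0.119, 2.685]
force: [0.2, 0.1, -0.6]
finger_gap: 0.0546
grasp_force: 42.5
```

Request:
{"op": "move_arm", "data": {
  "targets": [0.0047,-0.0011,0.0369,0.0154,-0.0255,0.0041,-1,0.0047,-0.0011,0.0369,0.0154,-0.0255,0.0041,-1,0.0047,-0.0011,0.0369,0.0154,-0.0255,0.0041,-1,0.0047,-0.0011,0.0369,0.0154,-0.0255,0.0041,-1,0.0047,-0.0011,0.0369,0.0154,-0.0255,0.0041,-1]
}}

```text
time_s: 31.05
tcp_pos: [0.5474, -0.1303, 0.2034]
eef_rot: [2.634, -0.448, 2.185]
force: [-0.4, -0.2, -1.0]
finger_gap: 0.0544
grasp_force: 42.5
```

```bash
python3 sp.py --roll -110 0 200 -35 6
```

```text
t 31.05 p [ 0.5474 -0.1303  0.2034] rpy [150.91 -25.65 125.17] F [-0.4 -0.2 -1. ] gap 0.0544 gf 42.5
now t,u,z -121.8 51.9 203.4 rot rel [-44.24 -21.67 134.96] q [-0.32  0.39 -0.   -0.7  -1.28 -2.08]
6 turn [ 0.0047 -0.0011  0.0369] shift [ 0.0156 -0.0256  0.004 ] mm/row 9.1
```

Request:
{"op": "move_arm", "data": {
  "targets": [0.0047,-0.0011,0.0369,0.0154,-0.0255,0.0041,-1,0.0047,-0.0011,0.0369,0.0154,-0.0255,0.0041,-1,0.0047,-0.0011,0.0369,0.0154,-0.0255,0.0041,-1,0.0047,-0.0011,0.0369,0.0154,-0.0255,0.0041,-1,0.0047,-0.0011,0.0369,0.0154,-0.0255,0.0041,-1]
}}

```text
time_s: 31.47
tcp_pos: [0.5057, -0.1149, 0.1986]
eef_rot: [3.047, -0.609, 1.535]
force: [0.2, 0.1, -0.7]
finger_gap: 0.0544
grasp_force: 42.5
```

Request:
{"op": "move_arm", "data": {
  "targets": [0.0047,-0.0011,0.0369,0.0154,-0.0255,0.0041,-1,0,0,0,0,0,0,-1,0,0,0,0,0,0,-1,0,0,0,0,0,0,-1,0,0,0,0,0,0,-1]
}}

```text
time_s: 31.88
tcp_pos: [0.5004, -0.11, 0.2012]
eef_rot: [3.132, -0.611, 1.407]
force: [-0.5, 0.2, -1.0]
finger_gap: 0.0547
grasp_force: 42.5
```

```bash
python3 tilt.py; python3 sp.py --roll -110 0 200 -35 1 -50 0 160 -35 3; python3 - <<'E'
from h import *
import onrod
c=capture('wrist');h=cv2.cvtColor(c['color'],cv2.COLOR_RGB2HSV);w=wcloud(c)
# blue wheel world extents along spindle
q=w[...,:2]-onrod.tip;t=q@onrod.ax*1000;u=q@np.array([onrod.ax[1],-onrod.ax[0]])*1000
m=(h[...,0]>100)&(h[...,0]<130)&(h[...,1]>100)
print('blue t',np.percentile(t[m],[1,99]).round(1),'u',np.percentile(u[m],[1,99]).round(1),'z',np.percentile(w[...,2][m],[1,99]).round(4))
onrod.on(c,w,'wrist')
m=(t>5)&(t<45)&(abs(u)<20)&(w[...,2]>.105)&(w[...,2]<.14)
print('rod',m.sum(), [u[m&(abs(t-k)<4)].mean().round(2) for k in(10,20,30,40)], [np.percentile(w[...,2][m&(abs(t-k)<4)],90).round(4) for k in(10,20,30,40)])
E
```

```text
centre mm [ 4.6  0.2 10.4] axis pitch (z per x), yaw deg [35.  -0.1] rms 0.0005 7813
t 31.93 p [ 0.5005 -0.11    0.2013] rpy [179.44 -35.    80.61] F [ 0.7 -0.6 -0.6] gap 0.055 gf 42.5
now t,u,z -110.0 2.3 201.3 rot rel [-53.97  -0.5  171.19] q [-0.28  0.33 -0.1  -0.64 -1.27 -2.79]
1 turn [0.0009 0.     0.0032] shift [-0.0025 -0.0076  0.0036] mm/row 2.6
3 turn [0. 0. 0.] shift [ 0.0291 -0.      0.0746] mm/row 24.0
blue t [nan nan] u [nan nan] z [nan nan]
wrist red 2996 t [52.  52.4 53.6 71.7 76.3] zmax 0.1478
rod 730 [np.float64(0.14), np.float64(0.01), np.float64(0.28), np.float64(0.37)] [np.float64(0.1258), np.float64(0.1259), np.float64(0.1262), np.float64(0.126)]
```

```bash
python3 sp.py --roll -36 -0.2 125.5 -35 5
```

```text
t 31.98 p [ 0.5006 -0.1099  0.2015] rpy [179.44 -35.    80.61] F [-0.2  0.5 -1.3] gap 0.0542 gf 42.5
now t,u,z -109.9 2.3 201.5 rot rel [-53.97  -0.5  171.19] q [-0.28  0.33 -0.1  -0.64 -1.27 -2.79]
5 turn [0.0002 0.     0.0006] shift [ 0.0113 -0.0017  0.0697] mm/row 21.2
```

Request:
{"op": "move_arm", "data": {
  "targets": [0.0002,0,0.0006,0.0113,-0.0017,0.0697,-1,0.0002,0,0.0006,0.0113,-0.0017,0.0697,-1,0.0002,0,0.0006,0.0113,-0.0017,0.0697,-1,0.0002,0,0.0006,0.0113,-0.0017,0.0697,-1,0.0002,0,0.0006,0.0113,-0.0017,0.0697,-1]
}}

```text
time_s: 32.4
tcp_pos: [0.5112, -0.036, 0.1252]
eef_rot: [3.141, -0.611, 1.396]
force: [0.0, 0.2, -1.7]
finger_gap: 0.0547
grasp_force: 42.5
```

Request:
{"op": "move_arm", "data": {
  "targets": [0,0,0,0,0,0,-1,0,0,0,0,0,0,-1,0,0,0,0,0,0,-1,0,0,0,0,0,0,-1,0,0,0,0,0,0,-1]
}}

```text
time_s: 32.82
tcp_pos: [0.5115, -0.0372, 0.1267]
eef_rot: [3.139, -0.611, 1.396]
force: [0.2, 0.4, -0.1]
finger_gap: 0.0544
grasp_force: 42.8
```

Request:
{"op": "move_arm", "data": {
  "targets": [0,0,0,0,0,0,-1,0,0,0,0,0,0,-1,0,0,0,0,0,0,-1]
}}

```text
time_s: 33.07
tcp_pos: [0.5111, -0.0367, 0.1262]
eef_rot: [3.141, -0.611, 1.395]
force: [0.4, -0.6, -1.1]
finger_gap: 0.0547
grasp_force: 42.8
```

```bash
python3 tilt.py; python3 sp.py --roll -36 -0.2 125.5 -35 1 9 -.2 125.5 -35 8; python3 - <<'E'
from h import *
c=capture('scene');cv2.imwrite('pics/s3.png',cv2.resize(c['color'][110:250,210:400],None,fx=4,fy=4)[:,:,::-1])
E
```

```text
centre mm [ 4.6  0.2 10.4] axis pitch (z per x), yaw deg [35.  -0.1] rms 0.0005 7810
t 33.12 p [ 0.511  -0.0367  0.1261] rpy [179.97 -34.99  79.93] F [-0.1 -0.6 -0.1] gap 0.0549 gf 42.8
now t,u,z -36.0 -0.3 126.1 rot rel [-5.4110e+01 -3.0000e-02  1.7165e+02] q [-0.15  0.4  -0.21 -0.71 -1.07 -2.78]
1 turn [0.0001 0.     0.0001] shift [-0.0012  0.0002  0.0015] mm/row 0.6
8 turn [0. 0. 0.] shift [ 0.0154 -0.      0.0108] mm/row 5.6
```

View pics/s3.png

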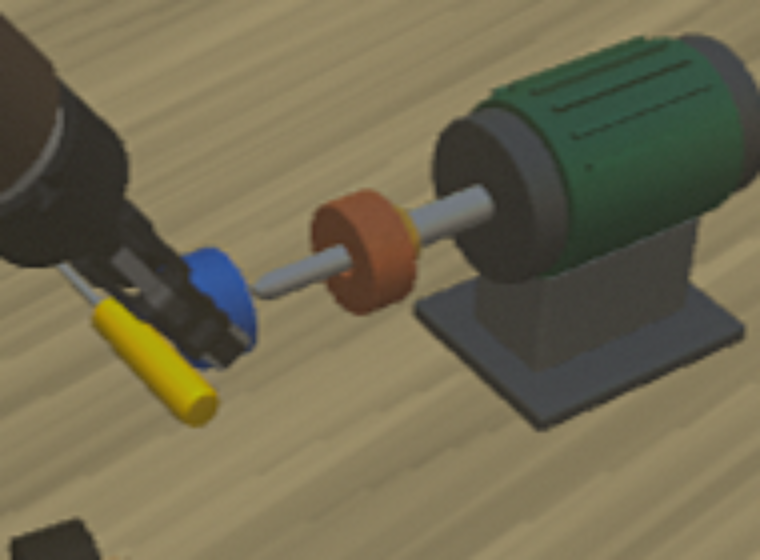

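The crop shows the blue wheel upright at (215,305), right in front of the tip at (260,288), and the red wheel seated. I'll slide it on.

Request:
{"op": "move_arm", "data": {
  "targets": [0,0,0,0.015,0,0.0115,-1,0,0,0,0.0154,0,0.0108,-1,0,0,0,0.0154,0,0.0108,-1,0,0,0,0.0154,0,0.0108,-1]
}}

```text
time_s: 33.5
tcp_pos: [0.515, -0.0134, 0.1256]
eef_rot: [-3.141, -0.611, 1.395]
force: [0.5, 1.0, -0.2]
finger_gap: 0.0546
grasp_force: 42.8
```

Request:
{"op": "move_arm", "data": {
  "targets": [0,0,0,0.0154,0,0.0108,-1,0,0,0,0.0154,0,0.0108,-1,0,0,0,0.0154,0,0.0108,-1]
}}

```text
time_s: 33.75
tcp_pos: [0.518, 0.0032, 0.1256]
eef_rot: [-3.142, -0.611, 1.395]
force: [0.0, 0.1, -0.4]
finger_gap: 0.0546
grasp_force: 42.8
```

```bash
python3 tilt.py; python3 sp.py --roll 30 -0.2 125.5 -35 6
```

```text
centre mm [ 4.6  0.2 10.4] axis pitch (z per x), yaw deg [35.  -0.2] rms 0.0005 7805
t 33.8 p [0.518  0.0041 0.1257] rpy [-179.99  -35.04   79.98] F [-1.   1.3 -0.9] gap 0.0544 gf 42.8
now t,u,z 5.4 -0.6 125.7 rot rel [-5.4160e+01  5.0000e-02  1.7158e+02] q [-0.07  0.39 -0.22 -0.73 -1.03 -2.84]
6 turn [-0.0001 -0.      0.0001] shift [0.0111 0.0002 0.008 ] mm/row 4.1
```

Request:
{"op": "move_arm", "data": {
  "targets": [0,0,0,0.0154,0.0003,0.0108,-1,0,0,0,0.0154,0.0003,0.0108,-1,0,0,0,0.0154,0,0.0108,-1,0,0,0,0.0077,0,0.0054,-1]
}}

```text
time_s: 34.13
tcp_pos: [0.5216, 0.0226, 0.1256]
eef_rot: [-3.142, -0.611, 1.395]
force: [0.5, 0.0, -0.9]
finger_gap: 0.0545
grasp_force: 42.8
```

Request:
{"op": "move_arm", "data": {
  "targets": [0,0,0,0.005,0,0.0035,-1,0,0,0,0.005,0,0.0035,-1]
}}

```text
time_s: 34.3
tcp_pos: [0.5222, 0.0257, 0.1256]
eef_rot: [-3.142, -0.611, 1.395]
force: [-0.0, -0.2, -1.3]
finger_gap: 0.0549
grasp_force: 42.8
```

Request:
{"op": "move_arm", "data": {
  "targets": [0,0,0,0.005,0,0.0035,-1,0,0,0,0.005,0,0.0035,-1]
}}

```text
time_s: 34.47
tcp_pos: [0.5228, 0.029, 0.1255]
eef_rot: [3.142, -0.61, 1.395]
force: [-0.7, -6.4, 0.2]
finger_gap: 0.0548
grasp_force: 43.3
```

```bash
python3 tilt.py; python3 sp.py --roll 30 -0.2 125.5 -35 6
```

```text
centre mm [ 4.5  0.2 10.3] axis pitch (z per x), yaw deg [35.  -0.1] rms 0.0005 7787
t 34.52 p [0.5228 0.0289 0.1256] rpy [179.98 -34.95  79.95] F [ 0.2  0.1 -0.2] gap 0.0542 gf 42.9
now t,u,z 30.6 -0.1 125.6 rot rel [-54.04  -0.   171.65] q [-0.02  0.38 -0.22 -0.74 -1.   -2.87]
6 turn [-0.  0.  0.] shift [-0.0003 -0.     -0.0002] mm/row 0.1
```

Request:
{"op": "move_arm", "data": {
  "targets": [0,0,0,0.006,0,0.0042,-1,0,0,0,0.006,0,0.0042,-1,0,0,0,0.003,0,0.0021,-1]
}}

```text
time_s: 34.77
tcp_pos: [0.523, 0.0292, 0.1255]
eef_rot: [3.14, -0.602, 1.398]
force: [-7.2, -20.4, 5.8]
finger_gap: 0.0545
grasp_force: 44.5
```

```bash
python3 tilt.py; python3 sp.py --roll 30 -0.2 125.5 -35 6; python3 onrod.py
```

```text
centre mm [ 4.4  0.2 10.2] axis pitch (z per x), yaw deg [34.4 -0.2] rms 0.0005 7721
t 34.82 p [0.523  0.0292 0.1255] rpy [179.89 -34.48  80.07] F [ -5.7 -19.4   5.2] gap 0.0545 gf 44.2
now t,u,z 30.9 -0.1 125.5 rot rel [-5.3300e+01 -9.0000e-02  1.7179e+02] q [-0.02  0.38 -0.22 -0.73 -1.   -2.88]
6 turn [0.     0.0005 0.0001] shift [-0.0004 -0.0001 -0.0003] mm/row 0.2
t 34.82 p [0.523  0.0292 0.1255] rpy [179.89 -34.48  80.07] F [ -5.7 -19.4   5.2] gap 0.0545 gf 44.2
scene red 322 t [52.6 55.2 64.9 75.3 77.6] zmax 0.1494
scene brass 25 t [79.6 86.1 87.9 89.8 91.7] zmax 0.1431
scene blue 145 t [26.6 36.  44.9 50.4 52.8] zmax 0.1501
top red 177 t [64.4 65.8 71.3 76.7 78.1] zmax 0.1516
top brass 72 t [79.  81.6 85.8 90.  90.5] zmax 0.1384
wrist red 6781 t [53.7 55.3 65.  75.4 77.7] zmax 0.1481
wrist brass 652 t [14.8 84.9 87.5 89.7 90.4] zmax 0.1356
wrist blue 7714 t [27.3 28.9 39.1 49.7 52. ] zmax 0.1486
wrist black 2076 t [12.3 16.2 23.  33.3 39.3] zmax 0.1598
```

Blue is home at t 26–52, against the red wheel. Next I'll relax the push, open and retreat along the tool axis.

Request:
{"op": "move_arm", "data": {
  "targets": [0,0,0,-0.008,0,-0.0056,-1,0,0,0,0,0,0,1,0,0,0,0,0,0,1,0,0,0,0,0,0,1,0,0,0,0,0,0,1]
}}

```text
time_s: 35.38
tcp_pos: [0.5234, 0.0321, 0.1257]
eef_rot: [3.141, -0.611, 1.396]
force: [0.1, 0.1, -0.5]
finger_gap: 0.0854
grasp_force: 0.0
```

Request:
{"op": "move_arm", "data": {
  "targets": [0,0,0,0,0,-0.05,1,0,0,0,0,0,-0.1,1,0,0,0,0,0,-0.13,1,0,0,0,0,0,-0.13,1,0,0,0,0,0,-0.1,1]
}}

```text
time_s: 35.8
tcp_pos: [0.5081, -0.0558, 0.2536]
eef_rot: [3.138, -0.61, 1.398]
force: [0.4, -0.3, 0.3]
finger_gap: 0.0856
grasp_force: 0.0
```

```bash
python3 onrod.py; python3 sp.py --roll -110 20 230 -35 4
```

```text
t 35.8 p [ 0.5081 -0.0558  0.2536] rpy [179.81 -34.95  80.08] F [ 0.4 -0.3  0.3] gap 0.0856 gf 0.0
scene red 329 t [52.2 54.4 64.8 74.9 77.7] zmax 0.1492
scene brass 23 t [79.6 86.4 87.6 89.2 92.7] zmax 0.1428
scene blue 289 t [25.9 27.5 38.  49.5 52.2] zmax 0.1473
top red 314 t [54.8 56.7 66.1 76.1 77.8] zmax 0.1516
top brass 71 t [78.6 81.7 85.8 89.7 90.4] zmax 0.1389
top blue 299 t [27.6 29.7 40.1 50.1 52.4] zmax 0.1502
wrist red 1551 t [53.1 54.5 64.5 75.1 77.3] zmax 0.148
wrist brass 96 t [78.5 85.7 87.6 89.4 89.9] zmax 0.1472
wrist blue 2069 t [27.  27.2 34.8 48.3 51.7] zmax 0.1462
t 35.95 p [ 0.5089 -0.0555  0.2533] rpy [179.62 -35.    80.09] F [ 0.4  0.5 -0.5] gap 0.0854 gf 0.0
now t,u,z -54.8 0.9 253.3 rot rel [-54.11  -0.49 171.61] q [-0.17  0.25 -0.08 -0.64 -1.3  -2.95]
4 turn [ 0.0004 -0.      0.0002] shift [-0.0488  0.0158 -0.0104] mm/row 15.7
```

Request:
{"op": "move_arm", "data": {
  "targets": [0,0,-0.0385,0,0,-0.01,1,0,0,-0.0385,0,0,-0.01,1,0,0,-0.0385,0,0,-0.01,1,0,0,-0.0385,0,0,-0.01,1,0,0,-0.0385,0,0,-0.01,1]
}}

```text
time_s: 36.37
tcp_pos: [0.5059, -0.0621, 0.2618]
eef_rot: [2.762, -0.492, 2.102]
force: [-0.5, 0.4, 0.2]
finger_gap: 0.0856
grasp_force: 0.0
```

Request:
{"op": "move_arm", "data": {
  "targets": [0,0,-0.0385,0,0,0,1,0,0,-0.0385,0,0,0,1,0,0,-0.0385,0,0,0,1,0,0,-0.0385,0,0,0,1,0,0,-0.0385,0,0,0,1]
}}

```text
time_s: 36.78
tcp_pos: [0.506, -0.062, 0.2617]
eef_rot: [2.561, -0.204, 2.672]
force: [-0.2, -0.8, 0.4]
finger_gap: 0.0853
grasp_force: 0.0
```

Request:
{"op": "move_arm", "data": {
  "targets": [0,0,-0.0385,0,0,0,1,0,0,-0.0385,0,0,0,1,0,0,-0.0385,0,0,0,1,0,0,-0.0385,0,0,0,1,0,0,-0.0385,0,0,0,1]
}}

```text
time_s: 37.2
tcp_pos: [0.506, -0.062, 0.2616]
eef_rot: [2.544, 0.139, -3.111]
force: [1.3, 0.0, -0.8]
finger_gap: 0.0852
grasp_force: 0.0
```

Request:
{"op": "move_arm", "data": {
  "targets": [0,0,-0.0385,0,0,0,1,0,0,-0.0385,0,0,0,1,0,0,-0.0385,0,0,0,1,0,0,-0.0385,0,0,0,1,0,0,-0.0385,0,0,0,1]
}}

```text
time_s: 37.62
tcp_pos: [0.506, -0.062, 0.2617]
eef_rot: [2.707, 0.446, -2.563]
force: [-0.2, -0.0, 0.9]
finger_gap: 0.0853
grasp_force: 0.0
```

```bash
python3 plan.py .5422 -.1505 .17 -107.5 9
```

```text
t 37.62 p [ 0.506  -0.062   0.2617] rpy [ 155.13   25.53 -146.83] F [-0.2 -0.   0.9] gap 0.0853 gf 0.0
9 turn [ 0.0091  0.02   -0.0201] shift [ 0.0278 -0.0358  0.0211] mm 15.0
```

Request:
{"op": "move_arm", "data": {
  "targets": [0.0091,0.02,-0.0201,0.0278,-0.0358,0.0211,1,0.0091,0.02,-0.0201,0.0278,-0.0358,0.0211,1,0.0091,0.02,-0.0201,0.0278,-0.0358,0.0211,1,0.0091,0.02,-0.0201,0.0278,-0.0358,0.0211,1,0.0091,0.02,-0.0201,0.0278,-0.0358,0.0211,1]
}}

```text
time_s: 38.03
tcp_pos: [0.5188, -0.1075, 0.2032]
eef_rot: [2.993, 0.228, -2.149]
force: [0.5, 0.4, -0.1]
finger_gap: 0.0851
grasp_force: 0.0
```

Request:
{"op": "move_arm", "data": {
  "targets": [0.0091,0.02,-0.0201,0.0278,-0.0358,0.0211,1,0.0091,0.02,-0.0201,0.0278,-0.0358,0.0211,1,0.0091,0.02,-0.0201,0.0278,-0.0358,0.0211,1,0.0091,0.02,-0.0201,0.0278,-0.0358,0.0211,1,0,0,0,0,0,0,1]
}}

```text
time_s: 38.45
tcp_pos: [0.5405, -0.1506, 0.168]
eef_rot: [3.134, -0.005, -1.877]
force: [-0.6, 0.5, -1.0]
finger_gap: 0.0857
grasp_force: 0.0
```

Request:
{"op": "move_arm", "data": {
  "targets": [0,0,0,0,0,0,1,0,0,0,0,0,0,1,0,0,0,0,0,0,1,0,0,0,0,0,0,1,0,0,0,0,0,0,1]
}}

```text
time_s: 38.87
tcp_pos: [0.5421, -0.1523, 0.1723]
eef_rot: [3.142, -0.001, -1.883]
force: [0.3, 0.5, 0.2]
finger_gap: 0.0854
grasp_force: 0.0
```

```bash
python3 plan.py .5422 -.151 .043 -107.5 5; python3 -c "
from h import *
print(sense()['qpos'].round(2))"
```

```text
t 38.87 p [ 0.5421 -0.1523  0.1723] rpy [ 1.8000e+02 -6.0000e-02 -1.0787e+02] F [0.3 0.5 0.2] gap 0.0854 gf 0.0
5 turn [ 0.     -0.0001 -0.0004] shift [-0.0009  0.0002  0.0862] mm 25.9
[ 0.01  0.35 -0.25  0.   -0.97 -0.33]
```

Request:
{"op": "move_arm", "data": {
  "targets": [0,0,-0.0004,-0.0009,0,0.086,1,0,0,-0.0004,-0.0009,0,0.086,1,0,0,-0.0004,-0.0009,0,0.086,1,0,0,-0.0004,-0.0009,0,0.086,1,0,0,-0.0004,-0.0009,0,0.086,1]
}}

```text
time_s: 39.28
tcp_pos: [0.5425, -0.1513, 0.0422]
eef_rot: [-3.141, -0.001, -1.876]
force: [-0.3, 0.4, 1.2]
finger_gap: 0.0854
grasp_force: 0.0
```

Request:
{"op": "move_arm", "data": {
  "targets": [0,0,0,0,0,0,1,0,0,0,0,0,0,1,0,0,0,0,0,0,1,0,0,0,0,0,0,1,0,0,0,0,0,0,1]
}}

```text
time_s: 39.7
tcp_pos: [0.5434, -0.1512, 0.0446]
eef_rot: [-3.139, -0.001, -1.875]
force: [-0.5, 0.4, 0.2]
finger_gap: 0.0852
grasp_force: 0.0
```

```bash
python3 plan.py .5422 -.151 .043 -107.5 0; python3 held.py cap .024 .034
```

```text
t 39.7 p [ 0.5434 -0.1512  0.0446] rpy [-1.7985e+02 -6.0000e-02 -1.0745e+02] F [-0.5  0.4  0.2] gap 0.0852 gf 0.0
err tool mm [0.2 1.2 1.6] deg [-0.15 -0.06  0.05]
t 39.7 p [ 0.5434 -0.1512  0.0446] rpy [-1.7985e+02 -6.0000e-02 -1.0745e+02] F [-0.5  0.4  0.2] gap 0.0852 gf 0.0
all 17301 [[-17.6, -17.6, -84.9], [11.6, 0.0, -60.4], [21.0, 17.6, 18.7]]
centre y,z mm [-10. -10.] tilt yaw,pitch deg [ 8.59 -8.59] n 623 x range mm [-18.7  13.6] face x [13.1 13.5 13.8]
```

Request:
{"op": "move_arm", "data": {
  "targets": [0,0,0,0,0,0,-1,0,0,0,0,0,0,-1,0,0,0,0,0,0,-1,0,0,0,0,0,0,-1,0,0,0,0,0,0,-1],
  "squeeze": 50
}}

```text
time_s: 40.17
tcp_pos: [0.5422, -0.1511, 0.0432]
eef_rot: [3.141, -0.002, -1.875]
force: [-1.1, 0.8, 4.0]
finger_gap: 0.0462
grasp_force: 50.5
```

Request:
{"op": "move_arm", "data": {
  "targets": [0,0,0,0,0,-0.05,-1,0,0,0,0,0,-0.1,-1,0,0,0,0,0,-0.12,-1,0,0,0,0,0,-0.12,-1,0,0,0,0,0,-0.1,-1]
}}

```text
time_s: 40.58
tcp_pos: [0.5427, -0.1509, 0.1918]
eef_rot: [-3.141, -0.002, -1.875]
force: [1.1, 0.2, -0.8]
finger_gap: 0.0459
grasp_force: 51.7
```

Request:
{"op": "move_arm", "data": {
  "targets": [0,0,0,0,0,0,-1,0,0,0,0,0,0,-1,0,0,0,0,0,0,-1,0,0,0,0,0,0,-1]
}}

```text
time_s: 40.92
tcp_pos: [0.5413, -0.1507, 0.1878]
eef_rot: [3.137, -0.003, -1.876]
force: [-0.8, -0.1, -1.0]
finger_gap: 0.0459
grasp_force: 51.9
```

```bash
sed -i 's/-r-8+zc/-r-.008+zc/' held.py; python3 held.py cap .024 .034; python3 sp.py -60 0 195 0 4
```

```text
t 40.92 p [ 0.5413 -0.1507  0.1878] rpy [ 1.7974e+02 -1.5000e-01 -1.0747e+02] F [-0.8 -0.1 -1. ] gap 0.0459 gf 51.9
all 7708 [[-18.5, -17.6, -22.6], [4.8, -0.1, -18.7], [13.7, 17.6, 19.8]]
centre y,z mm [-0.41  2.28] tilt yaw,pitch deg [-0.27  0.73] n 4762 x range mm [-18.9   9.3] face x [12.6 13.  13.5]
t 40.97 p [ 0.5415 -0.1508  0.1878] rpy [ 1.7974e+02 -1.6000e-01 -1.0746e+02] F [ 0.5 -0.1 -1.7] gap 0.0463 gf 51.9
now t,u,z -143.0 49.7 187.8 rot rel [-0.27  0.15  7.36] q [ 0.02  0.33 -0.23  0.   -1.01 -0.32]
4 turn [ 0.0004 -0.0002 -0.0102] shift [-0.0656  0.0469 -0.006 ] mm/row 24.3
```

Request:
{"op": "move_arm", "data": {
  "targets": [0.0004,0,-0.0102,-0.0656,0.0469,-0.006,-1,0,0,-0.0102,-0.0656,0.0469,-0.006,-1,0,0,-0.0102,-0.0656,0.0469,-0.006,-1,0,0,-0.0102,-0.0656,0.0469,-0.006,-1,0,0,0,0,0,0,-1]
}}

```text
time_s: 41.38
tcp_pos: [0.5062, -0.0582, 0.1958]
eef_rot: [3.139, -0.002, -1.743]
force: [-0.7, -0.1, -0.5]
finger_gap: 0.0457
grasp_force: 51.8
```

Request:
{"op": "move_arm", "data": {
  "targets": [0,0,0,0,0,0,-1,0,0,0,0,0,0,-1,0,0,0,0,0,0,-1,0,0,0,0,0,0,-1]
}}

```text
time_s: 41.72
tcp_pos: [0.5081, -0.0612, 0.1962]
eef_rot: [3.141, -0.002, -1.749]
force: [0.1, 0.2, -0.4]
finger_gap: 0.0459
grasp_force: 51.8
```

```bash
python3 sp.py -37 -.4 121.6 0 4
```

```text
t 41.72 p [ 0.5081 -0.0612  0.1962] rpy [ 1.7995e+02 -1.4000e-01 -1.0018e+02] F [ 0.1  0.2 -0.4] gap 0.0459 gf 51.8
now t,u,z -60.6 1.2 196.2 rot rel [-0.05  0.14  0.08] q [ 0.2   0.24 -0.34  0.   -0.99 -0.38]
4 turn [ 0.0001 -0.0002 -0.0001] shift [-0.0198  0.0013  0.0621] mm/row 19.6
```

Request:
{"op": "move_arm", "data": {
  "targets": [0,-0.0002,0,-0.0198,0.0013,0.062,-1,0,-0.0002,0,-0.0198,0.0013,0.062,-1,0,-0.0002,0,-0.0198,0.0013,0.062,-1,0,0,0,-0.0198,0.0013,0.062,-1,0,0,0,0,0,0,-1]
}}

```text
time_s: 42.13
tcp_pos: [0.5084, -0.0373, 0.1187]
eef_rot: [3.134, -0.002, -1.749]
force: [-1.0, 0.3, -0.2]
finger_gap: 0.0458
grasp_force: 51.8
```

Request:
{"op": "move_arm", "data": {
  "targets": [0,0,0,0,0,0,-1,0,0,0,0,0,0,-1,0,0,0,0,0,0,-1,0,0,0,0,0,0,-1,0,0,0,0,0,0,-1]
}}

```text
time_s: 42.55
tcp_pos: [0.5111, -0.0371, 0.1233]
eef_rot: [-3.14, 0.001, -1.748]
force: [0.3, -0.3, -0.2]
finger_gap: 0.046
grasp_force: 51.8
```

```bash
python3 sp.py -37 -.4 121.6 0 1;  python3 held.py cap .024 .034
```

```text
t 42.55 p [ 0.5111 -0.0371  0.1233] rpy [-1.7990e+02  3.0000e-02 -1.0013e+02] F [ 0.3 -0.3 -0.2] gap 0.046 gf 51.8
now t,u,z -36.4 -0.1 123.3 rot rel [ 0.1  -0.03  0.03] q [ 0.24  0.33 -0.44  0.   -0.81 -0.42]
1 turn [-0.0006  0.0002 -0.0002] shift [0.0021 0.0009 0.0055] mm/row 1.8
t 42.55 p [ 0.5111 -0.0371  0.1233] rpy [-1.7990e+02  3.0000e-02 -1.0013e+02] F [ 0.3 -0.3 -0.2] gap 0.046 gf 51.8
all 7752 [[-19.0, -17.6, -22.6], [4.7, -0.0, -18.8], [13.8, 17.5, 19.6]]
centre y,z mm [-0.25  2.27] tilt yaw,pitch deg [-0.37  0.63] n 4794 x range mm [-19.3   9.3] face x [12.6 13.  13.5]
```

Aligned and in front of the tip, so I'll slide the cap on in small steps.

Request:
{"op": "move_arm", "data": {
  "targets": [0,0,0,-0.015,0.0005,0.001,-1,0,0,0,-0.015,0.0005,0.001,-1,0,0,0,-0.015,0,0,-1,0,0,0,-0.015,0,0,-1,0,0,0,-0.015,0,0,-1]
}}

```text
time_s: 43.02
tcp_pos: [0.5144, -0.0141, 0.1217]
eef_rot: [-3.142, -0.0, -1.747]
force: [-0.4, 0.0, -1.2]
finger_gap: 0.0458
grasp_force: 51.8
```

```bash
python3 sp.py 6 -.4 121.6 0 6
```

```text
t 43.02 p [ 0.5144 -0.0141  0.1217] rpy [-1.8000e+02 -1.0000e-02 -1.0009e+02] F [-0.4  0.  -1.2] gap 0.0458 gf 51.8
now t,u,z -13.1 -0.9 121.7 rot rel [ 0.    0.01 -0.01] q [ 0.29  0.33 -0.43  0.   -0.81 -0.46]
6 turn [-0. -0.  0.] shift [-0.0106 -0.0003  0.0001] mm/row 3.2
```

Request:
{"op": "move_arm", "data": {
  "targets": [0,0,0,-0.01,-0.0005,0,-1,0,0,0,-0.01,-0.0005,0,-1,0,0,0,-0.01,0,0,-1,0,0,0,-0.01,0,0,-1,0,0,0,-0.01,0,0,-1]
}}

```text
time_s: 43.43
tcp_pos: [0.5172, 0.0002, 0.1216]
eef_rot: [3.141, -0.0, -1.747]
force: [0.5, -0.5, -0.4]
finger_gap: 0.0462
grasp_force: 51.8
```

Request:
{"op": "move_arm", "data": {
  "targets": [0,0,0,-0.006,0,0,-1,0,0,0,-0.005,0,0,-1]
}}

```text
time_s: 43.6
tcp_pos: [0.5178, 0.0035, 0.1216]
eef_rot: [3.141, -0.0, -1.747]
force: [-0.2, 0.3, -0.7]
finger_gap: 0.0457
grasp_force: 51.8
```

Request:
{"op": "move_arm", "data": {
  "targets": [0,0,0,-0.005,0,0,-1,0,0,0,-0.005,0,0,-1]
}}

```text
time_s: 43.77
tcp_pos: [0.5179, 0.0051, 0.1218]
eef_rot: [3.141, -0.003, -1.747]
force: [1.0, -11.1, -0.5]
finger_gap: 0.046
grasp_force: 51.8
```

```bash
python3 sp.py 6 -.4 121.6 0 6; python3 held.py cap .024 .034
```

```text
t 43.77 p [0.5179 0.0051 0.1218] rpy [ 1.7994e+02 -1.6000e-01 -1.0009e+02] F [  1.  -11.1  -0.5] gap 0.046 gf 51.8
now t,u,z 6.3 -0.8 121.8 rot rel [-0.06  0.16 -0.01] q [ 0.32  0.34 -0.42  0.   -0.81 -0.5 ]
6 turn [ 0.0001 -0.0001  0.    ] shift [ 0.0002 -0.0002  0.0001] mm/row 0.1
t 43.77 p [0.5179 0.0051 0.1218] rpy [ 1.7994e+02 -1.6000e-01 -1.0009e+02] F [  1.  -11.1  -0.5] gap 0.046 gf 51.8
all 7819 [[-19.4, -17.6, -22.5], [4.7, -0.1, -18.7], [13.8, 17.5, 19.6]]
centre y,z mm [-0.3   2.27] tilt yaw,pitch deg [-0.09  0.14] n 4847 x range mm [-19.6   9.4] face x [12.8 13.2 13.6]
```

Request:
{"op": "move_arm", "data": {
  "targets": [0,0,0,-0.006,0,0,-1,0,0,0,-0.006,0,0,-1,0,0,0,-0.004,0,0,-1,0,0,0,0,0,0,-1]
}}

```text
time_s: 44.15
tcp_pos: [0.5179, 0.0053, 0.1218]
eef_rot: [3.138, -0.01, -1.748]
force: [3.6, -24.4, 0.1]
finger_gap: 0.0457
grasp_force: 52.0
```

Request:
{"op": "move_arm", "data": {
  "targets": [0,0,0,0.013,0,0,-1,0,0,0,0.008,0,0,-1,0,0,0,0,0,0,-1]
}}

```text
time_s: 44.4
tcp_pos: [0.518, 0.0044, 0.1217]
eef_rot: [-3.142, 0.0, -1.748]
force: [-0.8, -0.4, -0.9]
finger_gap: 0.0462
grasp_force: 52.0
```

```bash
python3 onrod.py;  python3 held.py cap .024 .034
```

```text
t 44.4 p [0.518  0.0044 0.1217] rpy [-1.8000e+02  1.0000e-02 -1.0017e+02] F [-0.8 -0.4 -0.9] gap 0.0462 gf 52.0
scene red 284 t [52.4 55.3 65.9 75.6 78.1] zmax 0.1491
scene brass 91 t [-10.2  -9.7  -8.3  88.7  91. ] zmax 0.1382
scene blue 103 t [26.3 28.8 43.8 49.9 51.9] zmax 0.1388
scene black 389 t [-9.2 -8.5 -3.8 10.6 23.5] zmax 0.1592
top blue 29 t [29.5 31.1 36.1 42.9 45.4] zmax 0.137
wrist brass 1203 t [-8.4 -8.1 -7.8 -7.3 -6.9] zmax 0.1307
wrist blue 1241 t [16.  26.3 27.5 31.6 36.8] zmax 0.1442
wrist black 12249 t [-7.8 -7.2 -1.3 18.2 24. ] zmax 0.159
t 44.55 p [0.518  0.0048 0.1217] rpy [ 1.7999e+02 -4.0000e-02 -1.0008e+02] F [ 0.6 -3.7 -0.7] gap 0.0459 gf 52.0
all 7831 [[-19.5, -17.6, -22.6], [4.7, -0.1, -18.7], [13.8, 17.6, 19.7]]
centre y,z mm [-0.27  2.26] tilt yaw,pitch deg [-0.22  0.38] n 4859 x range mm [-19.9   9.3] face x [12.7 13.1 13.5]
```

Request:
{"op": "move_arm", "data": {
  "targets": [0,0,0,-0.006,0,0,-1,0,0,0,0,0,0,-1,0,0,0,0,0,0,-1]
}}

```text
time_s: 44.85
tcp_pos: [0.5181, 0.005, 0.1218]
eef_rot: [3.141, -0.003, -1.747]
force: [1.4, -10.6, -0.1]
finger_gap: 0.046
grasp_force: 52.0
```

Request:
{"op": "move_arm", "data": {
  "targets": [0,0,0,0,0,0,1,0,0,0,0,0,0,1,0,0,0,0,0,0,1,0,0,0,0,0,0,1,0,0,0,0,0,0,1]
}}

```text
time_s: 45.27
tcp_pos: [0.5186, 0.007, 0.1219]
eef_rot: [-3.141, 0.0, -1.747]
force: [-0.6, -0.1, 0.6]
finger_gap: 0.0853
grasp_force: 0.0
```

Request:
{"op": "move_arm", "data": {
  "targets": [0,0,0,0,0,-0.05,1,0,0,0,0,0,-0.1,1,0,0,0,0,0,-0.13,1,0,0,0,0,0,-0.13,1,0,0,0,0,0,-0.05,1]
}}

```text
time_s: 45.68
tcp_pos: [0.5207, 0.007, 0.2658]
eef_rot: [-3.132, 0.003, -1.746]
force: [0.7, 0.1, -0.7]
finger_gap: 0.0852
grasp_force: 0.0
```

```bash
python3 onrod.py; python3 - <<'E'
from h import *
c=capture('scene');t=capture('top')
im=np.zeros((420,800,3),np.uint8);im[:,:480]=cv2.resize(c['color'][120:225,250:370],(480,420));im[:240,480:]=cv2.resize(t['color'][200:275,190:290],(320,240))
cv2.imwrite('pics/f1.png',im[:,:,::-1])
E
```

```text
t 45.68 p [0.5207 0.007  0.2658] rpy [-1.7944e+02  1.7000e-01 -1.0003e+02] F [ 0.7  0.1 -0.7] gap 0.0852 gf 0.0
scene red 324 t [52.7 54.5 64.9 74.9 77.1] zmax 0.1495
scene brass 91 t [-9.6 -8.9 -7.9 88.4 89.8] zmax 0.1363
scene blue 282 t [26.6 28.6 38.8 49.5 51.8] zmax 0.148
scene black 457 t [-8.8 -7.7  5.2 21.8 26.1] zmax 0.1445
top red 180 t [54.9 56.5 65.2 75.  77.6] zmax 0.1516
top brass 45 t [-8.1 -7.7 -1.7 88.  90.2] zmax 0.1444
top blue 92 t [36.6 40.3 46.4 51.4 52.9] zmax 0.1502
top black 53 t [-5.8 -5.3 -2.2  3.  15.4] zmax 0.146
wrist red 1651 t [53.2 54.4 64.4 75.  77.4] zmax 0.1481
wrist brass 275 t [-8.5 -8.3 -7.8 88.6 89.5] zmax 0.1451
wrist blue 1832 t [26.7 27.4 37.9 49.3 51.7] zmax 0.1461
wrist black 2297 t [-7.6 -6.7  7.3 22.2 25.2] zmax 0.1427
```

View pics/f1.png

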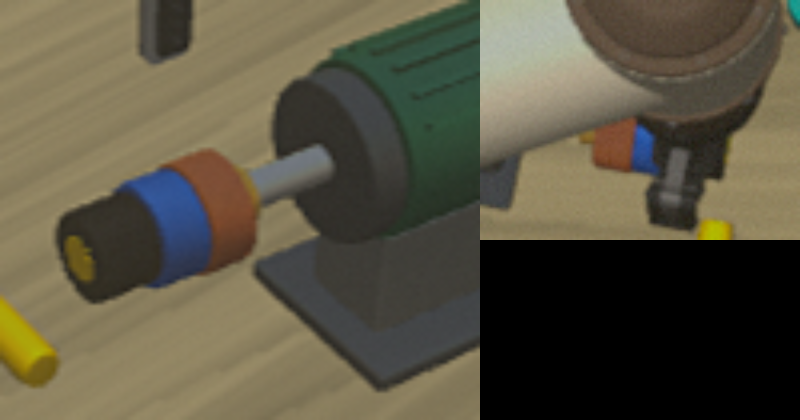

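The crop shows the cap (110,250), the blue wheel (180,225) and the red wheel (215,205) stacked tight against the brass collar, with no gaps and the gripper clear. I'll hand it in.

```bash
python3 -c "
from h import *
print(sign_off())"
```

```text
the job is handed in; nothing more can be done
None
```

The red wheel, blue wheel and end cap are on the spindle in that order, each pushed home against the collar with no gap showing, and the gripper is clear; the job was handed in at about 46 s, though I dropped the blue wheel on the bench once on the way and had to pick it up again.

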